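# Pack and close the rework tote

### The job

Pack the rework tote for the next station: flip both sprung clips off the lid, lift the lid by its handle and lay it flat on the free table beside the tote, then put every tape roll and every grey stud cup that stands on the table into the tote, rolls lying flat and cups upright. Put the lid back on, fully seated, and flip both clips over it again; leave the other things on the table where they are.

Things in the scene. Friction and masses are not known exactly. Their poses are not given: they have to be found in the camera images.
- tote: open grey plastic tote that stands fast on the table; origin centre of its underside, x along its length, y to its left, z up. Outside 232 x 192 mm (242 x 202 at the rim lip), 73 high; inside 224 x 184, 68 deep, walls 4, floor 5 mm. Clips hang at the middle of the long sides (+y left, -y right). Inside, the two rolls fit flat side by side along one long wall, the two cups along the other.
- lid: loose grey lid, 0.3 kg, 244 x 204 mm; origin under its middle at the foot of its rib, x along its length. The rib (218 x 178 mm, 10 deep, drawn in 2 mm at the foot, 3 mm clear all round) drops into the tote's mouth; the plate, 10 to 16 mm above the origin, rests on the rim. Seated, the origin is 63 mm above the tote's; either way round. It lies on a table on its rib.
- lid_handle (a point): middle of the grip bar of the lid's black bow handle: a 12 mm round bar along the lid's x, 84 mm long, its axis 50 mm above the lid's origin and 34 mm above the plate's top, 28 mm of room under it.
- clip_left (a joint): sprung steel clip at the middle of the tote's left (+y) long side. 0 = latched, its nose 12 mm in over the lid's edge (1 mm above it; nose top 84 mm above the table); grows as it swings up and outward to 0.85 = off, at its stop, clear of the lid. An over-centre spring drives it to 0 from below 0.42 and to 0.85 from above, and holds it; moving it takes 3 to 8 N at the tab.
- clip_right (a joint): sprung steel clip at the middle of the tote's right (-y) long side. 0 = latched, its nose 12 mm in over the lid's edge (1 mm above it; nose top 84 mm above the table); grows as it swings up and outward to 0.85 = off, at its stop, clear of the lid. An over-centre spring drives it to 0 from below 0.42 and to 0.85 from above, and holds it; moving it takes 3 to 8 N at the tab.
- clip_left_tab (a point): middle of the left clip's finger tab, 40 mm wide, 3 mm thick. Latched it stands up, its rounded top edge at tote (0, 113, 118) mm: closed fingers let down inside it, above the nose, push it outward. Off, it leans out, top edge at (0, 158, 93) mm: fingers let down just outside the edge, tips 20 mm below it, take it in and up along its arc about the hinge (a level push can bind).
- clip_right_tab (a point): middle of the right clip's finger tab, 40 mm wide, 3 mm thick. Latched it stands up, its rounded top edge at tote (0, -113, 118) mm: closed fingers let down inside it, above the nose, push it outward. Off, it leans out, top edge at (0, -158, 93) mm: fingers let down just outside the edge, tips 20 mm below it, take it in and up along its arc about the hinge (a level push can bind).
- clip_left_hinge (a point): hinge of the left clip, axis along the tote's x, at tote (0, 108, 55) mm. The tab's top edge is 63 mm from it, the tab point 50 mm.
- clip_right_hinge (a point): hinge of the right clip, axis along the tote's x, at tote (0, -108, 55) mm. The tab's top edge is 63 mm from it, the tab point 50 mm.
- tape_1: roll of yellowish adhesive tape lying flat, may be absent: 89 mm outside, 76 mm core, ring wall 6 mm, 24 mm high; origin at the centre of its underside. Grasp the ring wall from above, one finger in the core.
- tape_2: a second roll like tape_1, may be absent
- cup_1: grey plastic stud cup standing upright, may be absent: 69 mm across the rim, 54 mm high, narrowing to 56 mm at the foot, open and hollow, wall about 3 mm, bottom 4 mm; origin at the centre of its underside. Grasp the rim from above, one finger inside.
- cup_2: a second cup like cup_1, may be absent
- sanding_block: bystander: cork block 56 x 78 x 27 mm, origin under its middle
- glue_jar: bystander: cement jar 60 mm across, 92 mm high, origin under its middle
- stamp: bystander, does not move: wooden hand stamp 29 x 48 mm, 60 mm high, origin under its middle
- tally_counter: bystander, does not move: hand tally counter 72 x 58 x 23 mm, origin under its middle
Mind the look-alikes: they are no part of the job. Leave any turquoise look-alike of the tape_1 alone.

How it is judged:
By the outcome, as a careful person would: the job done as asked, in the order asked, and still so for the second after the job is handed in, with the robot touching nothing.
Of tape_1, tape_2, cup_1, cup_2 only 2 to 4 are there at a start; the rules pass over those that are not, and their reading is None.
At some moment in a run one of tape_1, tape_2, cup_1, cup_2 may be knocked a few centimetres aside while the robot is not near it.
It also fails if it takes over 210 s, if anything falls off the work surface, if the arm or the gripper's body presses on something with over 40 N, if the wrist force passes 120 N, or if a joint passes its speed limit or range.

### The arm

A 7-joint arm with a two-finger parallel gripper is mounted at the origin on a cart in front of the work surface, level with it; the furniture and walls round the work are solid. World frame = base frame: x ahead of the robot, y to its left, z up, the work surface at z = 0. Lengths are in m, angles in rad, forces in N, time in s.
With the tool pointing down it reaches from about 0.4 to 0.85 m from the base axis. Payload 4.5 kg.
Tool frame: the origin (TCP) lies midway between the tips of the shut fingers; the grasp point (between the pads) lies 19 mm behind it; z points along the fingers, x is the direction in which the jaws open and shut, and the axes are right-handed (so a half turn about z gives the same grasp; the last joint's range is limited). The gripper opens to 85 mm and grips with 20 to 120 N. Pads are 22 mm wide; open, the fingers measure 114 mm over their backs; the gripper's body (76 mm by 85 mm) begins 54 mm behind the grasp point. The pads swing forward as they close: fully open they stand 13 mm farther back than shut.
Start: joints at [1.201, 0.689, -0.195, 1.565, 0.157, 0.902, -0.215], TCP at [0.246, -0.575, 0.231] pointing down, gripper open.
Joint ranges: [-3.01, 3.01], [-0.46, 2.08], [-1.47, 1.51], [0.13, 2.56], [-1, 4.14], [0.04, 2.09], [-2.66, 2.66]. Speed limits (rad/s): [2.57, 2.57, 3.14, 3.14, 3.14, 3.14, 3.14].

### API

Orientations are given as a 3x3 rotation matrix whose columns are the frame's x, y, z axes.
In Python, from station import manip gives the robot as it stands.
- The arm moves only by the tool carry_out, never from a script. Its argument "plan" is a list of rows, each an object with "linear": the shift along the tool's x, y, z in units of 40 mm (1.0 is 40 mm), a list of three; "spin": the turn about the tool's z in units of 6 degrees (1.0 is 6 degrees). A call has 1 to 20 rows; each row shifts and turns the commanded pose from where the row before left it, along the tool's axes as they then stand; what a row does not reach is not made up. A row lasts 1/10 s, in which the tool goes at most 50 mm and 8.59 degrees, less where a joint would pass 70% of its speed; a pose out of reach is approached as far as the arm can. A call is refused whole if a number of a shift passes 1 or a number of a turn 1, either way. A call with a gripper value outside its range is refused whole. "hand" is the opening, from 0 (shut) to 1 (fully open), set as the call begins (left out, the last holds). The fingers move at their own pace and stop on an object; "newtons" is the grip in N (left out, the last holds). Time passes only in rows, so rows that do not move let the fingers close. It gives the time, the measured TCP pose, the force and the opening at its end, in the units of the state.
- manip.read_state(): the state, without advancing time (a new reading comes with each control period).
- manip.snapshot(name): name is "scene" or "top" or "wrist"; returns (picture, depth): 384x512x3 uint8, blue, green, red; 384x512 float32, m along the optical axis (not along the pixel's ray), 0 where there is no reading.
- manip.camera_params(name): a dict with "fx", "fy", "cx", "cy" (pixels), "rvec" (rotation vector, rad) and "tvec" (3), from world to camera coordinates, as OpenCV has them; the wrist camera has in their place "T_tool_cam" (4x4, takes a point from camera to tool coordinates, whose origin is the TCP and whose axes are the tool frame's). Camera axes: x right, y down, z forward; pixel columns grow to the right and rows downward; lengths in m; the calibration is good to about 2 mm. The wrist camera is an equidistant fisheye: a pixel r from the principal point sees the ray r / f radians off the axis. A picture is of the moment at which its call begins: read the wrist's pose just before it. camera_params takes no time and is no camera call.
- manip.finish_job(): hands the job in, once; it reports no verdict.
The state is a dict: "time": time; "joint_pos": joint angles; "joint_vel": joint speeds; "effort": joint torques, N m; "ee_pos": TCP position; "ee_rot": TCP orientation; "wrist_force": force on the tool from outside, world axes, zero at the start; "moment": the same for the moment, N m; "opening": finger opening in m.
Only numpy, scipy, OpenCV 4.12 (cv2) and the standard library are available. Lean on these libraries where they do the work, as an engineer would, in place of code of your own. Each camera call takes 0.05 s, during which the arm holds its last target. There are 200 camera calls.

## Working session

There is one attempt and no reset: what is moved stays moved. The work goes in short steps, Python scripts to look and compute and a tool call to move; the robot and the scene stay as the last step left them, time stands still between calls to the robot, and variables do not carry over. Pictures are saved under pics/ and viewed, about 12 in all and at most 16, crops included, and the job is handed in when it is done.

Besides the shell and the picture viewer there is one more tool, called as name(argument=value, ...), one argument or row to a line, values as JSON. carry_out: Moves the arm, as the interface text tells. Its arguments: {"type":"object","properties":{"plan":{"type":"array","items":{"type":"object","properties":{"linear":{"type":"array","items":{"type":"number"}},"spin":{"type":"number"}}}},"hand":{"type":"number"},"newtons":{"type":"number"}},"required":["plan"]}

```bash
ls; mkdir -p pics; cat > h.py <<'E'
import numpy as np, cv2
from station import manip
def pts(name, depth, step=1):
    """world points per pixel (HxWx3) for scene/top"""
    p=manip.camera_params(name); R=cv2.Rodrigues(np.array(p['rvec'],float))[0]; t=np.array(p['tvec'],float).ravel()
    v,u=np.mgrid[:depth.shape[0],:depth.shape[1]]
    c=np.stack([(u-p['cx'])/p['fx']*depth,(v-p['cy'])/p['fy']*depth,depth],-1)
    return (c-t)@R
def plane(name,u,v,z):
    p=manip.camera_params(name); R=cv2.Rodrigues(np.array(p['rvec'],float))[0]; t=np.array(p['tvec'],float).ravel()
    d=R.T@np.array([(u-p['cx'])/p['fx'],(v-p['cy'])/p['fy'],1]); o=-R.T@t
    return o+d*(z-o[2])/d[2]
def proj(name,P):
    p=manip.camera_params(name); K=np.array([[p['fx'],0,p['cx']],[0,p['fy'],p['cy']],[0,0,1]])
    return cv2.projectPoints(np.array(P,float).reshape(-1,3),np.array(p['rvec'],float),np.array(p['tvec'],float),K,None)[0][:,0]
def st():
    s=manip.read_state(); print('t',round(s['time'],2),'p',np.round(s['ee_pos'],4),'F',np.round(s['wrist_force'],1),'op',round(s['opening'],4)); return s
E
python3 - <<'E'
from h import *
s=st();print(np.round(s['ee_rot'],3))
for n in('top','scene'):
    im,d=manip.snapshot(n);np.savez(f'{n}0.npz',im=im,d=d);cv2.imwrite(f'pics/{n}0.png',cv2.resize(im,(800,600),interpolation=cv2.INTER_CUBIC));print(manip.camera_params(n))
print(manip.camera_params('wrist'))
E
```

```text
pics
t 0.0 p [ 0.2453 -0.5741  0.2305] F [-0.3  0.4 -0.2] op 0.0852
[[ 0.393 -0.92  -0.001]
 [-0.92  -0.393  0.002]
 [-0.002  0.    -1.   ]]
{'fx': 499.011917426073, 'fy': 499.011917426073, 'cx': 258.79274566746125, 'cy': 191.0065160342271, 'rvec': array([ 2.22531057, -2.17058812,  0.06760146]), 'tvec': array([-0.07886656,  0.49707848,  1.78478216])}
{'fx': 441.1070079482898, 'fy': 441.1070079482898, 'cx': 257.01358326872696, 'cy': 186.89379015297934, 'rvec': array([ 2.03342352, -0.63077165,  0.37963726]), 'tvec': array([-0.43326998,  0.20498583,  1.2516422 ])}
{'fx': 297.3186396354542, 'fy': 297.3186396354542, 'cx': 255.76405162140853, 'cy': 194.9289418626342, 'T_tool_cam': array([[ 9.99999584e-01, -4.26914530e-04, -8.05799176e-04,
        -6.75542541e-04],
       [ 6.30894218e-04,  9.61925434e-01,  2.73311289e-01,
        -6.98473919e-02],
       [ 6.58438163e-04, -2.73311683e-01,  9.61925304e-01,
        -1.43116887e-01],
       [ 0.00000000e+00,  0.00000000e+00,  0.00000000e+00,
         1.00000000e+00]])}
```

View pics/top0.png

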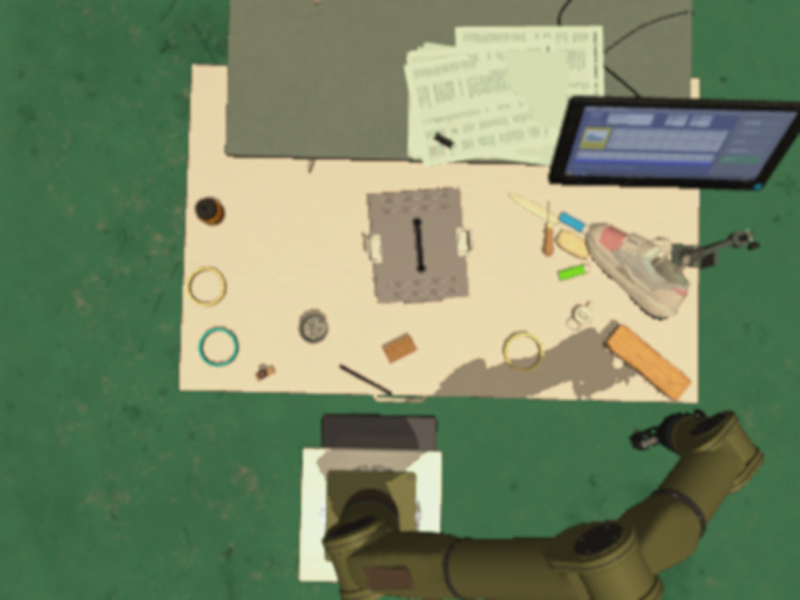

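View pics/scene0.png

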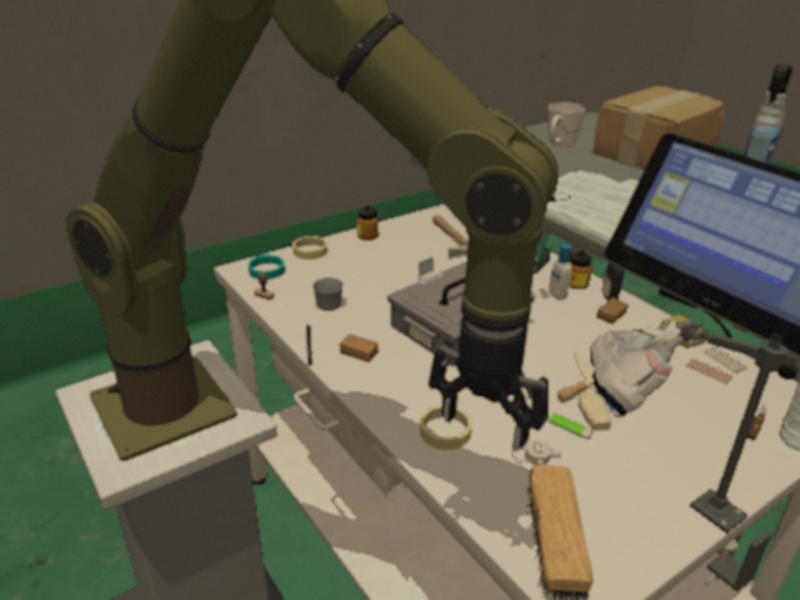

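The top view (800x600 pixels) shows:
- the tote with its lid at (418,245) and clips at (375,247) and (463,242)
- yellowish rolls at (207,286) and (523,351)
- a turquoise look-alike at (219,347)
- one grey cup at (314,326)
- bystanders: jar (209,210), block (399,347), stamp (265,372), counter (580,315)

I'll measure these next.

```bash
python3 - <<'E'
from h import *
z=np.load('top0.npz');im,d=z['im'],z['d'];P=pts('top',d)
hsv=cv2.cvtColor(im,cv2.COLOR_BGR2HSV)
S=512/800
for n,u,v,zz in [('t1',207,286,.024),('t2',523,351,.024),('turq',219,347,.024),('cup',314,326,.054),('block',399,347,.027),('jar',209,210,.09),('stamp',265,372,.06),('counter',580,315,.023),('lid',418,245,.079),('clipL',375,247,.1),('clipR',463,242,.1),('hand0',417,223,.115),('hand1',421,267,.115)]:
    print(n,np.round(plane('top',u*S,v*S,zz),3),np.round(P[int(v*S),int(u*S)],3))
for n,u,v in [('t1',207,286),('t2',523,351),('cup',314,326)]:
    u=int(u*S);v=int(v*S);print(n,hsv[v-16:v+17:2,u].tolist())
# things above table
m=(P[...,2]>.012)&(P[...,2]<.2)&(d>0)&(P[...,0]>.2)&(P[...,0]<.85)
n,l,stt,c=cv2.connectedComponentsWithStats(m.astype(np.uint8))
for i in range(1,n):
    if stt[i,4]<25: continue
    q=P[l==i]; r=cv2.minAreaRect(q[:,:2].astype(np.float32))
    print(stt[i],'mean',np.round(q.mean(0),3),'zmax',q[:,2].max().round(3),'rect',np.round(r[0],3),np.round(r[1],3),round(r[2],1))
E
```

```text
t1 [0.516 0.386 0.024] [0.517 0.394 0.   ]
t2 [ 0.385 -0.341  0.024] [ 0.387 -0.343 -0.006]
turq [0.377 0.354 0.024] [ 0.377  0.361 -0.006]
cup [0.43  0.135 0.054] [0.433 0.144 0.004]
block [ 0.387 -0.057  0.027] [ 0.387 -0.056  0.023]
jar [0.68  0.372 0.09 ] [0.683 0.377 0.081]
stamp [0.324 0.241 0.06 ] [0.324 0.245 0.047]
counter [ 0.47  -0.471  0.023] [ 0.472 -0.468  0.029]
lid [ 0.616 -0.093  0.079] [ 0.614 -0.091  0.116]
clipL [0.606 0.002 0.1  ] [0.608 0.002 0.087]
clipR [ 0.622 -0.192  0.1  ] [ 0.627 -0.192  0.084]
hand0 [ 0.659 -0.089  0.115] [ 0.662 -0.086  0.11 ]
hand1 [ 0.563 -0.1    0.115] [ 0.566 -0.099  0.119]
t1 [[22, 64, 231], [21, 69, 227], [23, 105, 209], [20, 87, 211], [22, 64, 231], [22, 65, 232], [21, 65, 232], [22, 64, 232], [22, 66, 232], [21, 65, 232], [21, 65, 232], [21, 65, 232], [20, 67, 226], [20, 92, 192], [23, 106, 214], [21, 69, 227], [22, 63, 232]]
t2 [[22, 63, 233], [21, 67, 228], [23, 86, 186], [24, 99, 224], [22, 67, 232], [22, 63, 233], [22, 63, 233], [22, 62, 233], [22, 62, 234], [23, 62, 233], [19, 71, 218], [19, 71, 158], [20, 68, 149], [19, 72,
[... 1098 characters left out ...]
089] 2.2
[366 193  13  15 124] mean [ 0.473 -0.477  0.022] zmax 0.031 rect [ 0.474 -0.481] [0.04  0.054] 25.8
[191 201  19  20 154] mean [0.423 0.146 0.034] zmax 0.062 rect [0.423 0.139] [0.067 0.064] 3.0
[ 386  208   56   49 1089] mean [ 0.366 -0.613  0.057] zmax 0.072 rect [ 0.367 -0.617] [0.207 0.065] 52.0
[127 210  26  25 172] mean [0.375 0.359 0.022] zmax 0.035 rect [0.377 0.358] [0.086 0.088] 1.4
[245 215  22  18 235] mean [ 0.382 -0.056  0.025] zmax 0.037 rect [ 0.382 -0.056] [0.042 0.069] 28.0
[322 214  26  25 164] mean [ 0.381 -0.341  0.023] zmax 0.038 rect [ 0.38 -0.34] [0.086 0.09 ] 1.4
[163 235  13   9  58] mean [0.32  0.248 0.04 ] zmax 0.065 rect [0.319 0.251] [0.021 0.044] 18.8
```

carry_out(
  plan=[
    {"linear": [0,0,-0.9]},
    {"linear": [0,0,-0.9]},
    {"linear": [-0.41,-0.73,0]},
    {"linear": [-0.41,-0.73,0]},
    {"linear": [-0.41,-0.73,0]},
    {"linear": [-0.41,-0.73,0]},
    {"linear": [-0.41,-0.73,0]},
    {"linear": [-0.41,-0.73,0]},
    {"linear": [-0.41,-0.73,0]},
    {"linear": [-0.41,-0.73,0]},
    {"linear": [-0.41,-0.73,0]},
    {"linear": [-0.41,-0.73,0]},
    {"linear": [-0.41,-0.73,0]},
    {"linear": [-0.41,-0.73,0]},
    {"linear": [-0.41,-0.73,0]},
    {"linear": [-0.41,-0.73,0]},
    {"linear": [-0.41,-0.73,0]},
    {"linear": [-0.41,-0.73,0]},
    {"linear": [-0.41,-0.73,0]},
    {"linear": [-0.41,-0.73,0]},
  ],
  hand=0,
  newtons=60,
)

```text
invalid input
```

carry_out(
  plan=[
    {"linear": [0,0,0],"spin": 1},
    {"linear": [0,0,0],"spin": 1},
    {"linear": [0,0,0],"spin": 0.8},
    {"linear": [0,0,0]},
  ],
)

```text
invalid input
```

```bash
cat >> h.py <<'E'
def wrist(tag):
    s=manip.read_state(); im,d=manip.snapshot('wrist'); p=manip.camera_params('wrist')
    v,u=np.mgrid[:d.shape[0],:d.shape[1]]; x=u-p['cx'];y=v-p['cy'];r=np.hypot(x,y);th=r/p['fx']
    k=np.where(r>0,np.tan(th)/np.maximum(r,1e-9),1/p['fx'])
    c=np.stack([x*k*d,y*k*d,d],-1); T=np.array(p['T_tool_cam'])
    t=c@T[:3,:3].T+T[:3,3]; P=t@np.array(s['ee_rot']).T+s['ee_pos']
    np.savez(tag+'.npz',im=im,d=d,P=P); cv2.imwrite(f'pics/{tag}.png',cv2.resize(im,(800,600),interpolation=cv2.INTER_CUBIC))
    return im,d,P,s
E
python3 - <<'E'
from h import *
s=st();print(np.round(s['ee_rot'],4))
im,d,P,s=wrist('w1')
lo=(P[...,2]>.070)&(P[...,2]<.088)&(d>0)&(abs(P[...,0]-.614)<.2)&(abs(P[...,1]+.093)<.2)
n,l,q,c=cv2.connectedComponentsWithStats(lo.astype(np.uint8));i=1+q[1:,4].argmax();Q=P[l==i]
print(q[i],cv2.minAreaRect(Q[:,:2].astype(np.float32)),np.median(Q[:,2]))
hi=(P[...,2]>.105)&(P[...,2]<.13)&(d>0)&(np.hypot(P[...,0]-.614,P[...,1]+.093)<.2)
n,l,q,c=cv2.connectedComponentsWithStats(hi.astype(np.uint8))
for i in range(1,n):
    if q[i,4]>20:print(q[i],P[l==i].mean(0).round(4),cv2.minAreaRect(P[l==i][:,:2].astype(np.float32)))
E
```

```text
t 0.1 p [ 0.2453 -0.5742  0.2305] F [ 0.2 -0.1  0.4] op 0.0853
[[ 3.930e-01 -9.196e-01 -8.000e-04]
 [-9.196e-01 -3.930e-01  1.500e-03]
 [-1.700e-03  1.000e-04 -1.000e+00]]Traceback (most recent call last):
  File "<stdin>", line 5, in <module>
ValueError: attempt to get argmax of an empty sequence
```

carry_out(
  plan=[
    {"linear": [0.0,0.0,-0.9],"spin": 0.0},
    {"linear": [0.0,0.0,-0.9],"spin": 0.0},
  ],
  hand=0.0,
  newtons=60,
)

```text
time: 0.35
ee_pos: [0.2451, -0.5738, 0.3028]
ee_rot: [[0.393, -0.92, -0.002], [-0.92, -0.393, 0.004], [-0.004, 0.0, -1.0]]
wrist_force: [0.0, -2.2, 0.9]
opening: 0.0591
```

Each row needs a spin value. I'll carry on with both keys in every row.

carry_out(
  plan=[
    {"linear": [-0.41,-0.73,0],"spin": 0},
    {"linear": [-0.41,-0.73,0],"spin": 0},
    {"linear": [-0.41,-0.73,0],"spin": 0},
    {"linear": [-0.41,-0.73,0],"spin": 0},
    {"linear": [-0.41,-0.73,0],"spin": 0},
    {"linear": [-0.41,-0.73,0],"spin": 0},
    {"linear": [-0.41,-0.73,0],"spin": 0},
    {"linear": [-0.41,-0.73,0],"spin": 0},
    {"linear": [-0.41,-0.73,0],"spin": 0},
    {"linear": [-0.41,-0.73,0],"spin": 0},
    {"linear": [-0.41,-0.73,0],"spin": 0},
    {"linear": [-0.41,-0.73,0],"spin": 0},
    {"linear": [-0.41,-0.73,0],"spin": 0},
    {"linear": [-0.41,-0.73,0],"spin": 0},
    {"linear": [-0.41,-0.73,0],"spin": 0},
    {"linear": [-0.41,-0.73,0],"spin": 0},
    {"linear": [-0.41,-0.73,0],"spin": 0},
    {"linear": [-0.41,-0.73,0],"spin": 0},
  ],
)

```text
time: 2.15
ee_pos: [0.6133, -0.0956, 0.3029]
ee_rot: [[0.393, -0.92, -0.001], [-0.92, -0.393, -0.0], [-0.0, 0.001, -1.0]]
wrist_force: [0.6, -1.2, 0.5]
opening: 0.0002
```

carry_out(
  plan=[
    {"linear": [0,0,0],"spin": 1},
    {"linear": [0,0,0],"spin": 1},
    {"linear": [0,0,0],"spin": 0.8},
    {"linear": [0,0,0],"spin": 0},
  ],
)

```text
time: 2.55
ee_pos: [0.6127, -0.0965, 0.3029]
ee_rot: [[0.11, -0.994, -0.001], [-0.994, -0.11, -0.0], [0.0, 0.001, -1.0]]
wrist_force: [0.6, 0.0, -0.5]
opening: -0.0001
```

```bash
python3 - <<'E'
from h import *
s=st();print(np.round(s['ee_rot'],4))
im,d,P,s=wrist('w1')
lo=(P[...,2]>.070)&(P[...,2]<.088)&(d>0)&(abs(P[...,0]-.614)<.2)&(abs(P[...,1]+.093)<.2)
n,l,q,c=cv2.connectedComponentsWithStats(lo.astype(np.uint8));i=1+q[1:,4].argmax();Q=P[l==i]
print(q[i],cv2.minAreaRect(Q[:,:2].astype(np.float32)),np.median(Q[:,2]))
hi=(P[...,2]>.095)&(P[...,2]<.13)&(d>0)&(np.hypot(P[...,0]-.614,P[...,1]+.093)<.2)
n,l,q,c=cv2.connectedComponentsWithStats(hi.astype(np.uint8))
for i in range(1,n):
    if q[i,4]>20:print(q[i],P[l==i].mean(0).round(4),cv2.minAreaRect(P[l==i][:,:2].astype(np.float32)))
E
```

```text
t 2.55 p [ 0.6127 -0.0965  0.3029] F [ 0.6  0.  -0.5] op -0.0001
[[ 1.105e-01 -9.939e-01 -9.000e-04]
 [-9.939e-01 -1.105e-01 -3.000e-04]
 [ 2.000e-04  9.000e-04 -1.000e+00]]
[  166    68   176   185 27391] ((0.616712749004364, -0.09226817637681961), (0.24273976683616638, 0.21862129867076874), 6.218125820159912) 0.07958074840820287
[248 121  11  94 952] [ 0.6211 -0.0918  0.1172] ((0.6169268488883972, -0.09197261929512024), (0.11016649752855301, 0.011387414298951626), 6.361509323120117)
[154 150  14  42 431] [0.605  0.0174 0.1122] ((0.6040107011795044, 0.018750024959445), (0.04601890221238136, 0.007943691685795784), 5.55185604095459)
[341 151  14  41 423] [ 0.6289 -0.2025  0.1119] ((0.6283566951751709, -0.2039135843515396), (0.045735906809568405, 0.007731257006525993), 7.631425380706787)
```

carry_out(
  plan=[
    {"linear": [0.69,-0.11,0],"spin": 0},
    {"linear": [0.69,0,0],"spin": 0},
    {"linear": [0.69,0,0],"spin": 0},
    {"linear": [0,0,0.9],"spin": 0},
    {"linear": [0,0,0.9],"spin": 0},
    {"linear": [0,0,0.9],"spin": 0},
    {"linear": [0,0,0.9],"spin": 0},
    {"linear": [0,0,0.6],"spin": 0},
    {"linear": [0,0,0.6],"spin": 0},
    {"linear": [0,0,0.27],"spin": 0},
    {"linear": [0,0,0],"spin": 0},
  ],
)

```text
time: 3.7
ee_pos: [0.6253, -0.1783, 0.099]
ee_rot: [[0.111, -0.994, -0.003], [-0.994, -0.111, 0.001], [-0.001, 0.003, -1.0]]
wrist_force: [0.8, -0.5, -0.4]
opening: -0.0002
```

carry_out(
  plan=[
    {"linear": [0.2,0,0],"spin": 0},
    {"linear": [0.2,0,0],"spin": 0},
    {"linear": [0.2,0,0],"spin": 0},
    {"linear": [0.2,0,0],"spin": 0},
    {"linear": [0.2,0,0],"spin": 0},
    {"linear": [0.2,0,0],"spin": 0},
    {"linear": [0,0,0],"spin": 0},
  ],
)

```text
time: 4.4
ee_pos: [0.6316, -0.2295, 0.1008]
ee_rot: [[0.107, -0.994, 0.001], [-0.994, -0.107, -0.003], [0.003, -0.0, -1.0]]
wrist_force: [-0.3, -0.3, -0.3]
opening: -0.0005
```

carry_out(
  plan=[
    {"linear": [0,0,-0.8],"spin": 0},
    {"linear": [0,0,-0.8],"spin": 0},
    {"linear": [-0.8,0,0],"spin": 0},
    {"linear": [-0.8,0,0],"spin": 0},
    {"linear": [-0.8,0,0],"spin": 0},
    {"linear": [-0.8,0,0],"spin": 0},
    {"linear": [-0.8,0,0],"spin": 0},
    {"linear": [-0.8,0,0],"spin": 0},
    {"linear": [-0.78,0,0],"spin": 0},
    {"linear": [0,0,0],"spin": 0},
    {"linear": [0,0,0.6],"spin": 0},
    {"linear": [0,0,0.6],"spin": 0},
    {"linear": [0,0,0.4],"spin": 0},
    {"linear": [0,0,0],"spin": 0},
  ],
)

```text
time: 5.8
ee_pos: [0.6055, -0.0053, 0.0985]
ee_rot: [[0.11, -0.994, -0.004], [-0.994, -0.11, -0.001], [0.0, 0.004, -1.0]]
wrist_force: [-0.1, -0.4, 0.6]
opening: -0.0002
```

carry_out(
  plan=[
    {"linear": [-0.2,0,0],"spin": 0},
    {"linear": [-0.2,0,0],"spin": 0},
    {"linear": [-0.2,0,0],"spin": 0},
    {"linear": [-0.2,0,0],"spin": 0},
    {"linear": [-0.2,0,0],"spin": 0},
    {"linear": [-0.2,0,0],"spin": 0},
    {"linear": [0,0,0],"spin": 0},
  ],
)

```text
time: 6.5
ee_pos: [0.6017, 0.0462, 0.1007]
ee_rot: [[0.113, -0.994, 0.0], [-0.994, -0.113, 0.002], [-0.002, -0.001, -1.0]]
wrist_force: [0.7, 0.7, -0.5]
opening: -0.0002
```

carry_out(
  plan=[
    {"linear": [0,0,-0.9],"spin": 0},
    {"linear": [0,0,-0.9],"spin": 0},
    {"linear": [0,0,-0.9],"spin": 0},
    {"linear": [0,0,-0.9],"spin": 0},
    {"linear": [0.87,0,0],"spin": 0},
    {"linear": [0.87,0,0],"spin": 0},
    {"linear": [0.87,0,0],"spin": 0},
    {"linear": [0.87,0,0],"spin": 0},
    {"linear": [0,0,0],"spin": 0},
  ],
  hand=0.5,
)

```text
time: 7.4
ee_pos: [0.6167, -0.1035, 0.2445]
ee_rot: [[0.101, -0.995, -0.0], [-0.995, -0.101, -0.006], [0.006, 0.001, -1.0]]
wrist_force: [-0.5, -0.5, -0.8]
opening: 0.0427
```

```bash
python3 - <<'E'
from h import *
s=st()
im,d,P,s=wrist('w2')
hi=(P[...,2]>.075)&(P[...,2]<.13)&(d>0)&(np.hypot(P[...,0]-.614,P[...,1]+.093)<.2)
for k in('hi',):
  hi=(P[...,2]>.105)&(P[...,2]<.13)&(d>0)&(np.hypot(P[...,0]-.614,P[...,1]+.093)<.2)
  n,l,q,c=cv2.connectedComponentsWithStats(hi.astype(np.uint8))
  for i in range(1,n):
    if q[i,4]>20:print(q[i],P[l==i].mean(0).round(4),cv2.minAreaRect(P[l==i][:,:2].astype(np.float32)))
E
```

```text
t 7.4 p [ 0.6167 -0.1035  0.2445] F [-0.5 -0.5 -0.8] op 0.0427
[ 237  127   15  110 1344] [ 0.6207 -0.0922  0.1174] ((0.6170956492424011, -0.0922965556383133), (0.10902418196201324, 0.012099022977054119), 6.390227794647217)
```

View pics/w2.png

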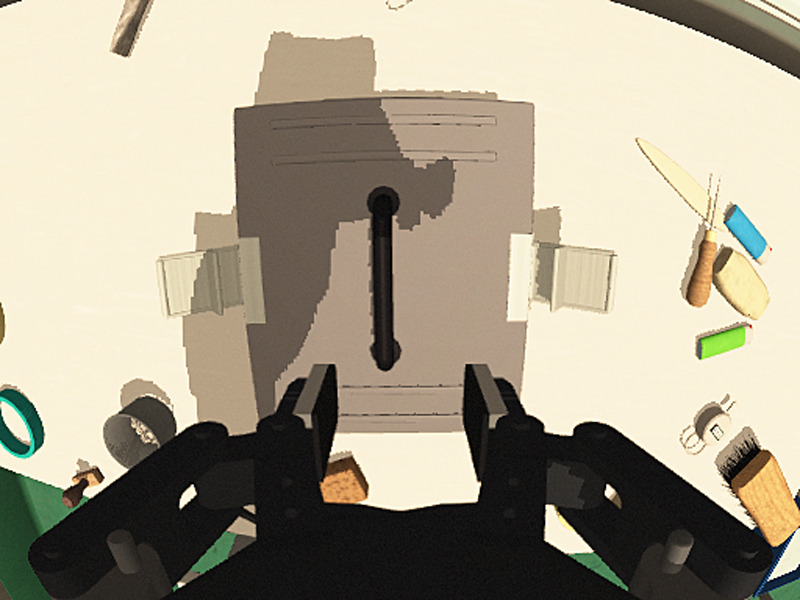

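The wrist view shows both clips leaning outward, at (190,285) and (585,280), so both are off. The handle bar runs from (382,200) to (386,355). I'll descend to it.

carry_out(
  plan=[
    {"linear": [0,0,0],"spin": 0},
    {"linear": [0,0,0.7],"spin": 0},
    {"linear": [0,0,0.7],"spin": 0},
    {"linear": [0,0,0.6],"spin": 0},
    {"linear": [0,0,0.4],"spin": 0},
    {"linear": [0,0,0],"spin": 0},
    {"linear": [0,0,0],"spin": 0},
  ],
)

```text
time: 8.15
ee_pos: [0.6175, -0.0935, 0.1488]
ee_rot: [[0.112, -0.994, 0.0], [-0.994, -0.112, 0.001], [-0.001, -0.0, -1.0]]
wrist_force: [-0.0, 1.2, 0.3]
opening: 0.0426
```

carry_out(
  plan=[
    {"linear": [-0.03,0,0.5],"spin": 0},
    {"linear": [0,0,0.5],"spin": 0},
    {"linear": [0,0,0.35],"spin": 0},
    {"linear": [0,0,0],"spin": 0},
    {"linear": [0,0,0],"spin": 0},
  ],
)

```text
time: 8.65
ee_pos: [0.6177, -0.0938, 0.0953]
ee_rot: [[0.111, -0.994, 0.001], [-0.994, -0.111, -0.0], [0.0, -0.001, -1.0]]
wrist_force: [0.6, 0.4, 0.3]
opening: 0.0429
```

carry_out(
  plan=[
    {"linear": [0,0,0],"spin": 0},
    {"linear": [0,0,0],"spin": 0},
    {"linear": [0,0,0],"spin": 0},
    {"linear": [0,0,0],"spin": 0},
    {"linear": [0,0,0],"spin": 0},
    {"linear": [0,0,0],"spin": 0},
  ],
  hand=0,
  newtons=60,
)

```text
time: 9.25
ee_pos: [0.6178, -0.094, 0.0956]
ee_rot: [[0.11, -0.994, 0.002], [-0.994, -0.11, -0.0], [0.0, -0.002, -1.0]]
wrist_force: [-1.1, 0.8, 6.5]
opening: 0.0101
```

carry_out(
  plan=[
    {"linear": [0,0,-0.2],"spin": 0},
    {"linear": [0,0,-0.3],"spin": 0},
    {"linear": [0,0,-0.5],"spin": 0},
    {"linear": [0,0,-0.6],"spin": 0},
    {"linear": [0,0,-0.6],"spin": 0},
    {"linear": [0,0,-0.5],"spin": 0},
    {"linear": [0,0,-0.3],"spin": 0},
    {"linear": [0,0,0],"spin": 0},
  ],
  newtons=80,
)

```text
time: 10.05
ee_pos: [0.6181, -0.094, 0.2165]
ee_rot: [[0.11, -0.994, 0.004], [-0.994, -0.11, -0.0], [0.001, -0.004, -1.0]]
wrist_force: [1.0, 0.0, -2.6]
opening: 0.0092
```

carry_out(
  plan=[
    {"linear": [-0.27,-0.06,0],"spin": 0},
    {"linear": [-0.5,-0.06,0],"spin": 0},
    {"linear": [-0.5,-0.1,0],"spin": 0},
    {"linear": [-0.5,-0.1,0],"spin": 0},
    {"linear": [-0.5,-0.1,0],"spin": 0},
    {"linear": [-0.5,-0.1,0],"spin": 0},
    {"linear": [-0.5,-0.1,0],"spin": 0},
    {"linear": [-0.5,-0.1,0],"spin": 0},
    {"linear": [-0.5,-0.1,0],"spin": 0},
    {"linear": [-0.5,-0.1,0],"spin": 0},
    {"linear": [-0.5,-0.1,0],"spin": 0},
    {"linear": [-0.5,-0.1,0],"spin": 0},
    {"linear": [-0.5,-0.05,0],"spin": 0},
    {"linear": [-0.5,-0.05,0],"spin": 0},
    {"linear": [-0.5,0,0],"spin": 0},
    {"linear": [-0.3,0,0],"spin": 0},
    {"linear": [-0.2,0,0],"spin": 0},
    {"linear": [0,0,0],"spin": 0},
    {"linear": [0,0,0],"spin": 0},
  ],
)

```text
time: 11.95
ee_pos: [0.6313, 0.2191, 0.2142]
ee_rot: [[0.109, -0.994, -0.0], [-0.994, -0.109, -0.001], [0.001, 0.0, -1.0]]
wrist_force: [-0.7, -0.8, -2.2]
opening: 0.0093
```

carry_out(
  plan=[
    {"linear": [0,0,0.6],"spin": 0},
    {"linear": [0,0,0.6],"spin": 0},
    {"linear": [0,0,0.6],"spin": 0},
    {"linear": [0,0,0.6],"spin": 0},
    {"linear": [0,0,0.6],"spin": 0},
    {"linear": [0,0,0.6],"spin": 0},
    {"linear": [0,0,0.5],"spin": 0},
    {"linear": [0,0,0],"spin": 0},
    {"linear": [0,0,0],"spin": 0},
  ],
)

```text
time: 12.85
ee_pos: [0.6318, 0.2192, 0.0508]
ee_rot: [[0.109, -0.994, 0.0], [-0.994, -0.109, -0.001], [0.001, -0.0, -1.0]]
wrist_force: [0.8, 0.1, -2.4]
opening: 0.0092
```

carry_out(
  plan=[
    {"linear": [0.25,0,0],"spin": 0},
    {"linear": [0,0,0],"spin": 0},
    {"linear": [0,0,0.15],"spin": 0},
    {"linear": [0,0,0.15],"spin": 0},
    {"linear": [0,0,0.12],"spin": 0},
    {"linear": [0,0,0],"spin": 0},
    {"linear": [0,0,0],"spin": 0},
  ],
)

```text
time: 13.55
ee_pos: [0.6321, 0.2106, 0.0333]
ee_rot: [[0.111, -0.994, -0.001], [-0.994, -0.111, -0.0], [0.0, 0.001, -1.0]]
wrist_force: [-0.6, -0.4, -2.8]
opening: 0.009
```

carry_out(
  plan=[
    {"linear": [0,0,0.04],"spin": 0},
    {"linear": [0,0,0],"spin": 0},
    {"linear": [0,0,0],"spin": 0},
  ],
)

```text
time: 13.85
ee_pos: [0.6324, 0.2106, 0.0327]
ee_rot: [[0.11, -0.994, 0.0], [-0.994, -0.11, 0.0], [-0.0, -0.0, -1.0]]
wrist_force: [-1.6, -0.6, 4.7]
opening: 0.0094
```

carry_out(
  plan=[
    {"linear": [0,0,0],"spin": 0},
    {"linear": [0,0,0],"spin": 0},
    {"linear": [0,0,0],"spin": 0},
    {"linear": [0,0,-0.4],"spin": 0},
    {"linear": [0,0,-0.8],"spin": 0},
    {"linear": [0,0,-0.9],"spin": 0},
    {"linear": [0,0,-0.9],"spin": 0},
    {"linear": [0,0,-0.9],"spin": 0},
    {"linear": [0,0,-0.9],"spin": 0},
    {"linear": [0,0,0],"spin": 0},
  ],
  hand=0.5,
)

```text
time: 14.85
ee_pos: [0.636, 0.2117, 0.2314]
ee_rot: [[0.11, -0.994, 0.012], [-0.994, -0.11, 0.005], [-0.003, -0.012, -1.0]]
wrist_force: [1.2, -0.0, 0.4]
opening: 0.0427
```

```bash
cat >> h.py <<'E'
def rings(P,d,zt,rad,col=None):
    """circle centres of tops near height zt: component of points above, circle by minEnclosing"""
    m=(P[...,2]>zt-.008)&(P[...,2]<zt+.008)&(d>0)&(P[...,0]>.25)&(P[...,0]<.8)
    n,l,q,c=cv2.connectedComponentsWithStats(m.astype(np.uint8))
    for i in range(1,n):
        if q[i,4]<40: continue
        Q=P[l==i]; o,r=cv2.minEnclosingCircle(Q[:,:2].astype(np.float32))
        if abs(r-rad)<.012: print('ring',np.round(o,4),round(r,4),'z',Q[:,2].max().round(3),'px',np.round(c[i]),q[i,4])
E
python3 - <<'E'
from h import *
s=st()
im,d,P,s=wrist('w3'); rings(P,d,.024,.0445); rings(P,d,.054,.0345)
m=(P[...,2]>.045)&(P[...,2]<.075)&(d>0)&(np.hypot(P[...,0]-.632,P[...,1]-.21)<.1)
print('handle',cv2.minAreaRect(P[m][:,:2].astype(np.float32)))
m=(P[...,2]>.01)&(P[...,2]<.022)&(d>0)&(np.hypot(P[...,0]-.632,P[...,1]-.21)<.17);print('plate z',np.median(P[m][:,2]),cv2.minAreaRect(P[m][:,:2].astype(np.float32)))
im,d=manip.snapshot('top');P=pts('top',d);cv2.imwrite('pics/top1.png',cv2.resize(im[60:300,100:420],(800,600),interpolation=cv2.INTER_CUBIC));rings(P,d,.024,.0445); rings(P,d,.054,.0345)
E
```

```text
t 14.85 p [0.636  0.2117 0.2314] F [ 1.2 -0.   0.4] op 0.0427
ring [0.6673 0.011 ] 0.0539 z 0.032 px [412. 165.] 450
ring [0.5161 0.3938] 0.0457 z 0.027 px [121. 242.] 993
ring [ 0.4137 -0.3534] 0.043 z 0.025 px [504. 313.] 171
ring [0.6868 0.3859] 0.03 z 0.062 px [126. 120.] 557
ring [ 0.7373 -0.0786] 0.0449 z 0.056 px [479. 130.] 207
ring [ 0.544  -0.0028] 0.0307 z 0.062 px [407. 264.] 139
ring [0.4444 0.1483] 0.0264 z 0.055 px [287. 315.] 113
handle ((0.6313596963882446, 0.21147362887859344), (0.1100635677576065, 0.011287740431725979), 6.123950004577637)
plate z 0.016484575232465812 ((0.6336132287979126, 0.22107236087322235), (0.2701368033885956, 0.2699185013771057), 19.65868377685547)
ring [ 0.6472 -0.3925] 0.0404 z 0.031 px [351. 155.] 88
ring [ 0.6296 -0.4525] 0.0417 z 0.031 px [366. 156.] 158
ring [0.5142 0.3931] 0.0461 z 0.032 px [130. 184.] 149
ring [ 0.4171 -0.3619] 0.0453 z 0.032 px [341. 216.] 138
ring [0.3733 0.3623] 0.0437 z 0.032 px [132. 226.] 77
ring [ 0.3815 -0.0573] 0.0378 z 0.032 px [255. 224.] 219
ring [0.6155 0.2082] 0.0339 z 0.061 px [182. 154.] 52
ring [ 0.6256 -0.198 ] 0.0306 z 0.062 px [298. 156.] 45
ring [ 0.4923 -0.1057] 0.0427 z 0.061 px [270. 193.] 46
```

View pics/w3.png

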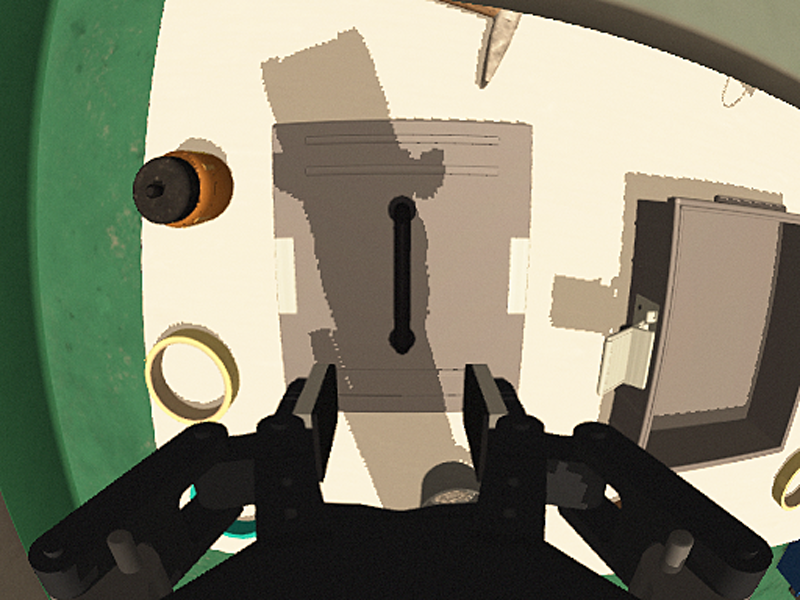

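View pics/top1.png

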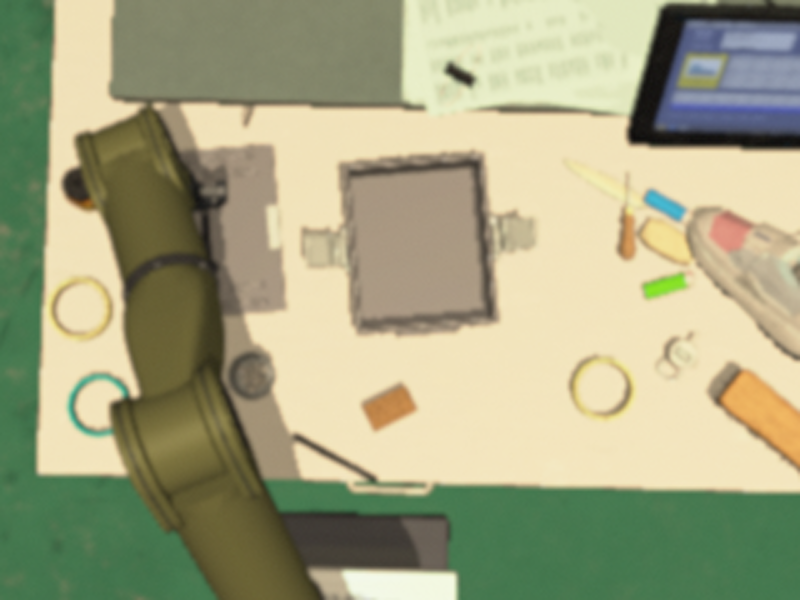

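The top crop shows the tote open and empty with both clips off, and the lid flat on the table. Roll 2 has been knocked to about (0.417,-0.358), at (603,387). The wrist view shows roll 1 (yellowish) at (192,375), the turquoise ring at (240,525) and the cup at (452,485). Only two rolls and one cup are on the table, so those are the pieces to pack. I'll fetch roll 1 first.

carry_out(
  plan=[
    {"linear": [-0.64,0.4,0],"spin": 0},
    {"linear": [-0.64,0.4,0.2],"spin": 0},
    {"linear": [-0.64,0.4,0.4],"spin": 0},
    {"linear": [-0.64,0.4,0.5],"spin": 0},
    {"linear": [-0.64,0.4,0.5],"spin": 0},
    {"linear": [-0.62,0.39,0.5],"spin": 0},
    {"linear": [0,0,0],"spin": 0},
    {"linear": [0,0,0],"spin": 0},
    {"linear": [0,0,0],"spin": 0},
  ],
  hand=0.35,
)

```text
time: 15.85
ee_pos: [0.5215, 0.3503, 0.1401]
ee_rot: [[0.109, -0.994, 0.001], [-0.994, -0.109, -0.001], [0.001, -0.001, -1.0]]
wrist_force: [0.1, 0.2, 1.1]
opening: 0.0301
```

```bash
cat >> h.py <<'E'
def ringfit(P,im,d,guess,zmin,zmax,rad,turq=False):
    """least-squares circle through points near guess in height band"""
    from scipy.optimize import least_squares
    m=(P[...,2]>zmin)&(P[...,2]<zmax)&(d>0)&(np.hypot(P[...,0]-guess[0],P[...,1]-guess[1])<rad+.03)
    Q=P[m][:,:2]; f=least_squares(lambda p:np.hypot(*(Q-p[:2]).T)-p[2],[*guess,rad],loss='soft_l1',f_scale=.002)
    bgr=im[m].mean(0); print('fit',f.x.round(4),'n',len(Q),'std',np.median(abs(f.fun)).round(4),'bgr',bgr.round()); return f.x
def go(x,y,z=None):
    s=manip.read_state(); z=s['ee_pos'][2] if z is None else z
    print('units to target',np.round(np.array(s['ee_rot']).T@(np.array([x,y,z])-s['ee_pos'])/.04,2))
E
python3 - <<'E'
from h import *
s=st(); im,d,P,s=wrist('w4'); c=ringfit(P,im,d,(.5155,.3935),.018,.028,.0415)
go(c[0]+.1105*.0415,c[1]-.9939*.0415,.006)
E
```

```text
t 15.85 p [0.5215 0.3503 0.1401] F [0.1 0.2 1.1] op 0.0301
fit [0.5161 0.3934 0.0407] n 2175 std 0.0019 bgr [111. 173. 196.]
units to target [-0.05  0.03  3.36]
```

carry_out(
  plan=[
    {"linear": [-0.05,0.03,0.6],"spin": 0},
    {"linear": [0,0,0.7],"spin": 0},
    {"linear": [0,0,0.7],"spin": 0},
    {"linear": [0,0,0.6],"spin": 0},
    {"linear": [0,0,0.4],"spin": 0},
    {"linear": [0,0,0.3],"spin": 0},
    {"linear": [0,0,0],"spin": 0},
    {"linear": [0,0,0],"spin": 0},
  ],
)

```text
time: 16.7
ee_pos: [0.5198, 0.3537, 0.0088]
ee_rot: [[0.11, -0.994, 0.001], [-0.994, -0.11, 0.001], [-0.0, -0.001, -1.0]]
wrist_force: [-0.7, -0.6, 0.6]
opening: 0.0297
```

carry_out(
  plan=[
    {"linear": [0,0,0],"spin": 0},
    {"linear": [0,0,0],"spin": 0},
    {"linear": [0,0,0],"spin": 0},
    {"linear": [0,0,0],"spin": 0},
    {"linear": [0,0,0],"spin": 0},
  ],
  hand=0,
  newtons=50,
)

```text
time: 17.2
ee_pos: [0.5198, 0.3541, 0.0091]
ee_rot: [[0.11, -0.994, 0.002], [-0.994, -0.11, 0.001], [-0.001, -0.002, -1.0]]
wrist_force: [-0.5, -0.6, 5.6]
opening: 0.0055
```

carry_out(
  plan=[
    {"linear": [0,0,-0.3],"spin": 0},
    {"linear": [0,0,-0.6],"spin": 0},
    {"linear": [0,0,-0.8],"spin": 0},
    {"linear": [0,0,-0.8],"spin": 0},
    {"linear": [0,0,-0.8],"spin": 0},
    {"linear": [0,0,-0.8],"spin": 0},
    {"linear": [0,0,-0.4],"spin": 0},
    {"linear": [0,0,0],"spin": 0},
  ],
)

```text
time: 18.0
ee_pos: [0.5204, 0.3545, 0.1913]
ee_rot: [[0.11, -0.994, 0.005], [-0.994, -0.11, 0.003], [-0.003, -0.005, -1.0]]
wrist_force: [0.4, 0.9, -1.8]
opening: 0.0056
```

carry_out(
  plan=[
    {"linear": [0.4,-0.16,0],"spin": 0},
    {"linear": [0.7,-0.16,0],"spin": 0},
    {"linear": [0.7,-0.16,0],"spin": 0},
    {"linear": [0.7,-0.16,0],"spin": 0},
    {"linear": [0.7,-0.16,0],"spin": 0},
    {"linear": [0.7,-0.16,0],"spin": 0},
    {"linear": [0.7,-0.16,0],"spin": 0},
    {"linear": [0.7,-0.16,0],"spin": 0},
    {"linear": [0.7,-0.16,0],"spin": 0},
    {"linear": [0.7,-0.16,0],"spin": 0},
    {"linear": [0.7,-0.16,0],"spin": 0},
    {"linear": [0.7,-0.16,0],"spin": 0},
    {"linear": [0.7,-0.16,0],"spin": 0},
    {"linear": [0.7,-0.16,0],"spin": 0},
    {"linear": [0.7,-0.16,0],"spin": 0},
    {"linear": [0.7,-0.16,0],"spin": 0},
    {"linear": [0.4,-0.1,0],"spin": 0},
    {"linear": [0,0,0],"spin": 0},
    {"linear": [0,0,0],"spin": 0},
  ],
)

```text
time: 19.9
ee_pos: [0.6738, -0.0829, 0.1871]
ee_rot: [[0.111, -0.994, -0.002], [-0.994, -0.111, 0.001], [-0.002, 0.002, -1.0]]
wrist_force: [-0.4, 0.6, -0.8]
opening: 0.0053
```

```bash
python3 - <<'E'
from h import *
s=st(); im,d,P,s=wrist('w5'); go(.6763,-.0831,.0145)
ringfit(P,im,d,(.668,-.036),s['ee_pos'][2]+.003,s['ee_pos'][2]+.025,.0415)
E
```

```text
t 19.9 p [ 0.6738 -0.0829  0.1871] F [-0.4  0.6 -0.8] op 0.0053
units to target [ 0.05 -0.06  4.32]
fit [ 0.6721 -0.0426  0.0406] n 6819 std 0.0019 bgr [ 73. 118. 141.]
```

View pics/w5.png

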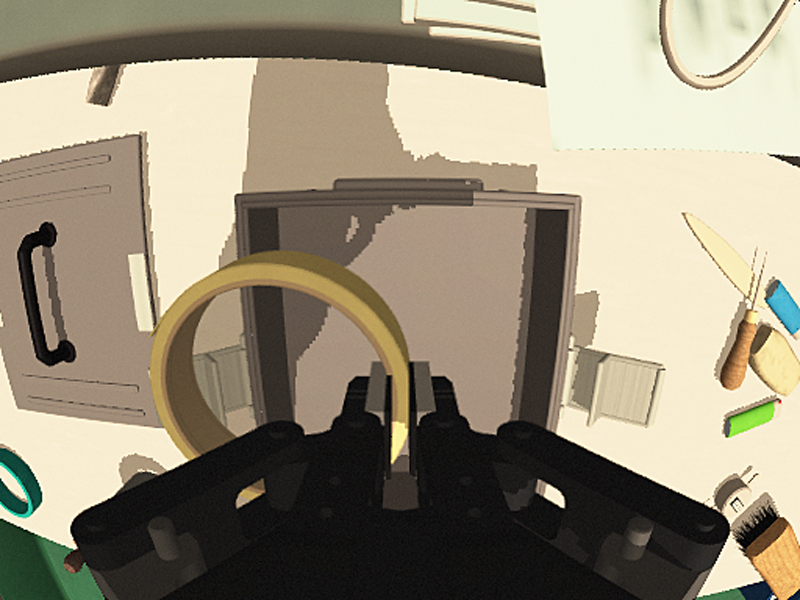

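The view shows the roll held level at (280,370), with its centre over the tote at (60,43). I'll lower it.

carry_out(
  plan=[
    {"linear": [0.1,0,0.4],"spin": 0},
    {"linear": [0,0,0.7],"spin": 0},
    {"linear": [0,0,0.7],"spin": 0},
    {"linear": [0,0,0.7],"spin": 0},
    {"linear": [0,0,0.6],"spin": 0},
    {"linear": [0,0,0.5],"spin": 0},
    {"linear": [0,0,0.4],"spin": 0},
    {"linear": [0,0,0.25],"spin": 0},
    {"linear": [0,0,0],"spin": 0},
    {"linear": [0,0,0],"spin": 0},
  ],
)

```text
time: 20.95
ee_pos: [0.6756, -0.0877, 0.0186]
ee_rot: [[0.111, -0.994, 0.001], [-0.994, -0.111, -0.0], [0.0, -0.001, -1.0]]
wrist_force: [0.6, -0.1, 0.1]
opening: 0.0054
```

carry_out(
  plan=[
    {"linear": [0,0,0.11],"spin": 0},
    {"linear": [0,0,0],"spin": 0},
  ],
)

```text
time: 21.15
ee_pos: [0.6759, -0.088, 0.0144]
ee_rot: [[0.11, -0.994, 0.002], [-0.994, -0.11, -0.0], [0.0, -0.002, -1.0]]
wrist_force: [0.2, 0.1, -0.0]
opening: 0.005
```

carry_out(
  plan=[
    {"linear": [0,0,0],"spin": 0},
    {"linear": [0,0,0],"spin": 0},
    {"linear": [0,0,0],"spin": 0},
    {"linear": [0,0,-0.4],"spin": 0},
    {"linear": [0,0,-0.8],"spin": 0},
    {"linear": [0,0,-0.9],"spin": 0},
    {"linear": [0,0,-0.9],"spin": 0},
    {"linear": [0,0,-0.9],"spin": 0},
    {"linear": [0,0,0],"spin": 0},
  ],
  hand=0.3,
)

```text
time: 22.05
ee_pos: [0.6793, -0.0883, 0.1772]
ee_rot: [[0.11, -0.994, 0.013], [-0.994, -0.11, -0.001], [0.002, -0.013, -1.0]]
wrist_force: [0.4, -0.4, 0.6]
opening: 0.0255
```

carry_out(
  plan=[
    {"linear": [0.41,0.6,0],"spin": 0},
    {"linear": [0.41,0.6,0],"spin": 0},
    {"linear": [0.41,0.6,0],"spin": 0},
    {"linear": [0.41,0.6,0],"spin": 0},
    {"linear": [0.41,0.6,0],"spin": 0},
    {"linear": [0.41,0.6,0],"spin": 0},
    {"linear": [0.41,0.6,0],"spin": 0},
    {"linear": [0.41,0.6,0],"spin": 0},
    {"linear": [0.41,0.6,0.1],"spin": 0},
    {"linear": [0.41,0.6,0.2],"spin": 0},
    {"linear": [0.41,0.6,0.2],"spin": 0},
    {"linear": [0.41,0.6,0.2],"spin": 0},
    {"linear": [0,0,0],"spin": 0},
    {"linear": [0,0,0],"spin": 0},
    {"linear": [0,0,0],"spin": 0},
  ],
  hand=0.35,
)

```text
time: 23.55
ee_pos: [0.412, -0.3146, 0.1423]
ee_rot: [[0.112, -0.994, 0.002], [-0.994, -0.112, -0.0], [0.0, -0.002, -1.0]]
wrist_force: [-0.7, 0.3, 0.6]
opening: 0.0299
```

```bash
python3 - <<'E'
from h import *
s=st(); im,d,P,s=wrist('w6'); c=ringfit(P,im,d,(.4155,-.3575),.018,.028,.0415)
go(c[0]-.1105*.0415,c[1]+.9939*.0415,.008)
ringfit(P,im,d,(.672,-.045),.02,.035,.0415)
E
```

```text
t 23.55 p [ 0.412  -0.3146  0.1423] F [-0.7  0.3  0.6] op 0.0299
fit [ 0.4192 -0.3618  0.0409] n 2216 std 0.0019 bgr [109. 178. 197.]
units to target [ 0.16 -0.04  3.36]
fit [ 0.672  -0.045   0.0415] n 0 std nan bgr [nan nan nan]h.py:39: RuntimeWarning: Mean of empty slice.
  bgr=im[m].mean(0); print('fit',f.x.round(4),'n',len(Q),'std',np.median(abs(f.fun)).round(4),'bgr',bgr.round()); return f.x
  ret = um.true_divide(
  return _methods._mean(a, axis=axis, dtype=dtype,
  ret = ret.dtype.type(ret / rcount)
```

View pics/w6.png

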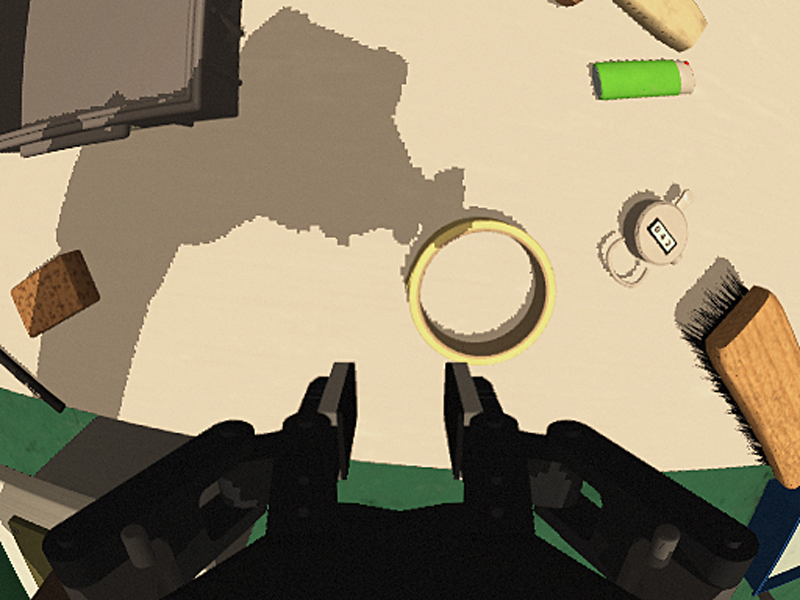

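The yellowish roll 2 is clear at (480,290), well away from the counter. I'll grasp its near-tote wall.

carry_out(
  plan=[
    {"linear": [0.16,-0.04,0.4],"spin": 0},
    {"linear": [0,0,0.7],"spin": 0},
    {"linear": [0,0,0.7],"spin": 0},
    {"linear": [0,0,0.7],"spin": 0},
    {"linear": [0,0,0.5],"spin": 0},
    {"linear": [0,0,0.35],"spin": 0},
    {"linear": [0,0,0],"spin": 0},
    {"linear": [0,0,0],"spin": 0},
  ],
)

```text
time: 24.4
ee_pos: [0.4136, -0.3213, 0.0081]
ee_rot: [[0.111, -0.994, 0.001], [-0.994, -0.111, -0.0], [0.0, -0.001, -1.0]]
wrist_force: [-0.9, 0.2, -0.3]
opening: 0.0296
```

carry_out(
  plan=[
    {"linear": [0,0,0],"spin": 0},
    {"linear": [0,0,0],"spin": 0},
    {"linear": [0,0,0],"spin": 0},
    {"linear": [0,0,0],"spin": 0},
    {"linear": [0,0,0],"spin": 0},
  ],
  hand=0,
  newtons=50,
)

```text
time: 24.9
ee_pos: [0.4136, -0.3217, 0.0087]
ee_rot: [[0.11, -0.994, 0.002], [-0.994, -0.11, -0.001], [0.001, -0.002, -1.0]]
wrist_force: [0.8, 0.3, 6.7]
opening: 0.0054
```

carry_out(
  plan=[
    {"linear": [0,0,-0.3],"spin": 0},
    {"linear": [0,0,-0.6],"spin": 0},
    {"linear": [0,0,-0.8],"spin": 0},
    {"linear": [0,0,-0.8],"spin": 0},
    {"linear": [0,0,-0.8],"spin": 0},
    {"linear": [0,0,-0.8],"spin": 0},
    {"linear": [0,0,-0.4],"spin": 0},
    {"linear": [0,0,0],"spin": 0},
  ],
)

```text
time: 25.7
ee_pos: [0.4139, -0.3224, 0.1906]
ee_rot: [[0.11, -0.994, 0.004], [-0.994, -0.11, -0.003], [0.004, -0.004, -1.0]]
wrist_force: [0.4, -0.6, -0.3]
opening: 0.0049
```

carry_out(
  plan=[
    {"linear": [-0.3,-0.25,0],"spin": 0},
    {"linear": [-0.5,-0.41,0],"spin": 0},
    {"linear": [-0.5,-0.41,0],"spin": 0},
    {"linear": [-0.5,-0.41,0],"spin": 0},
    {"linear": [-0.5,-0.41,0],"spin": 0},
    {"linear": [-0.5,-0.41,0],"spin": 0},
    {"linear": [-0.5,-0.41,0],"spin": 0},
    {"linear": [-0.5,-0.41,0],"spin": 0},
    {"linear": [-0.5,-0.41,0],"spin": 0},
    {"linear": [-0.5,-0.41,0],"spin": 0},
    {"linear": [-0.3,-0.24,0],"spin": 0},
    {"linear": [0,0,0],"spin": 0},
    {"linear": [0,0,0],"spin": 0},
  ],
)

```text
time: 27.0
ee_pos: [0.5554, -0.1014, 0.1871]
ee_rot: [[0.11, -0.994, -0.002], [-0.994, -0.11, -0.001], [0.001, 0.002, -1.0]]
wrist_force: [-1.1, -0.1, -0.7]
opening: 0.0056
```

```bash
python3 - <<'E'
from h import *
s=st(); im,d,P,s=wrist('w7'); go(.5577,-.1013,.014)
c=ringfit(P,im,d,(.562,-.145),s['ee_pos'][2]+.003,s['ee_pos'][2]+.025,.0415)
dx=c[:2]-[.6170,-.0922];print('tote',dx@[.9939,.1105],dx@[-.1105,.9939])
c=ringfit(P,im,d,(.672,-.047),.022,.034,.0415)
dx=c[:2]-[.6170,-.0922];print('ring1 tote',dx@[.9939,.1105],dx@[-.1105,.9939])
E
```

```text
t 27.0 p [ 0.5554 -0.1014  0.1871] F [-1.1 -0.1 -0.7] op 0.0056
units to target [-0.02 -0.07  4.33]
fit [ 0.5613 -0.1391  0.0406] n 6728 std 0.0019 bgr [101. 153. 171.]
tote -0.06058507175919105 -0.04043910779474939
fit [ 0.6737 -0.0453  0.0425] n 2470 std 0.0031 bgr [ 86. 133. 154.]
ring1 tote 0.06151050006887105 0.040321690183089336
```

carry_out(
  plan=[
    {"linear": [0,0,0.4],"spin": 0},
    {"linear": [0,0,0.7],"spin": 0},
    {"linear": [0,0,0.7],"spin": 0},
    {"linear": [0,0,0.7],"spin": 0},
    {"linear": [0,0,0.6],"spin": 0},
    {"linear": [0,0,0.5],"spin": 0},
    {"linear": [0,0,0.4],"spin": 0},
    {"linear": [0,0,0.25],"spin": 0},
    {"linear": [0,0,0.08],"spin": 0},
    {"linear": [0,0,0],"spin": 0},
    {"linear": [0,0,0],"spin": 0},
  ],
)

```text
time: 28.15
ee_pos: [0.5571, -0.1007, 0.0152]
ee_rot: [[0.11, -0.994, 0.002], [-0.994, -0.11, -0.0], [0.001, -0.001, -1.0]]
wrist_force: [-0.8, 0.5, -0.9]
opening: 0.0056
```

carry_out(
  plan=[
    {"linear": [0,0,0],"spin": 0},
    {"linear": [0,0,0],"spin": 0},
    {"linear": [0,0,0],"spin": 0},
    {"linear": [0,0,-0.4],"spin": 0},
    {"linear": [0,0,-0.8],"spin": 0},
    {"linear": [0,0,-0.9],"spin": 0},
    {"linear": [0,0,-0.9],"spin": 0},
    {"linear": [0,0,-0.9],"spin": 0},
    {"linear": [0,0,0],"spin": 0},
  ],
  hand=0.3,
)

```text
time: 29.05
ee_pos: [0.56, -0.1007, 0.1764]
ee_rot: [[0.11, -0.994, 0.011], [-0.994, -0.11, -0.001], [0.002, -0.011, -1.0]]
wrist_force: [0.2, -0.5, -0.1]
opening: 0.0252
```

carry_out(
  plan=[
    {"linear": [-0.5,0.22,0],"spin": 0},
    {"linear": [-0.5,0.22,0],"spin": 0},
    {"linear": [-0.5,0.22,0],"spin": 0},
    {"linear": [-0.5,0.22,0],"spin": 0},
    {"linear": [-0.5,0.22,0],"spin": 0},
    {"linear": [-0.5,0.22,0],"spin": 0},
    {"linear": [-0.5,0.22,0],"spin": 0},
    {"linear": [-0.5,0.22,0],"spin": 0},
    {"linear": [-0.5,0.22,0],"spin": 0},
    {"linear": [-0.5,0.22,0],"spin": 0},
    {"linear": [-0.5,0.22,0],"spin": 0},
    {"linear": [0,0,0],"spin": 0},
    {"linear": [0,0,0],"spin": 0},
  ],
  hand=0.4,
)

```text
time: 30.35
ee_pos: [0.436, 0.1077, 0.1708]
ee_rot: [[0.111, -0.994, 0.0], [-0.994, -0.111, -0.0], [0.0, -0.0, -1.0]]
wrist_force: [0.4, 1.2, -0.1]
opening: 0.0341
```

```bash
python3 - <<'E'
from h import *
s=st(); im,d,P,s=wrist('w8'); c=ringfit(P,im,d,(.43,.142),.049,.058,.033)
go(c[0]+.1105*.033,c[1]-.9939*.033,.029)
im,d=manip.snapshot('top');cv2.imwrite('pics/top2.png',cv2.resize(im[60:300,100:420],(800,600)))
E
```

```text
t 30.35 p [0.436  0.1077 0.1708] F [ 0.4  1.2 -0.1] op 0.0341
fit [0.4253 0.1399 0.0327] n 719 std 0.0006 bgr [72. 84. 92.]
units to target [-0.02  0.19  3.54]
```

View pics/w8.png

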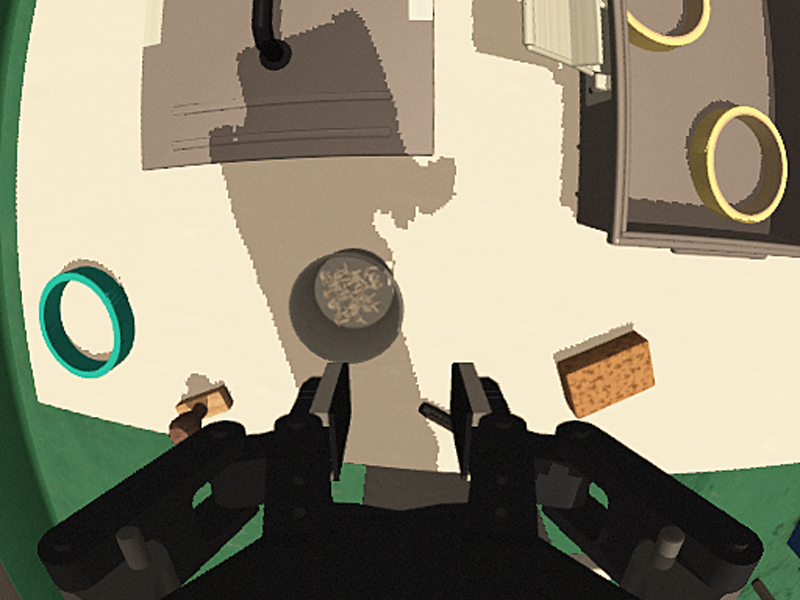

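The grey cup, with studs inside, is at (345,305). Both rolls lie flat in the tote, at (665,10) and (740,165). I'll grasp the cup's rim.

carry_out(
  plan=[
    {"linear": [-0.02,0.19,0.2],"spin": 0},
    {"linear": [0,0,0.6],"spin": 0},
    {"linear": [0,0,0.7],"spin": 0},
    {"linear": [0,0,0.7],"spin": 0},
    {"linear": [0,0,0.6],"spin": 0},
    {"linear": [0,0,0.4],"spin": 0},
    {"linear": [0,0,0.3],"spin": 0},
    {"linear": [0,0,0],"spin": 0},
    {"linear": [0,0,0],"spin": 0},
  ],
)

```text
time: 31.35
ee_pos: [0.4311, 0.1075, 0.0326]
ee_rot: [[0.109, -0.994, -0.004], [-0.994, -0.109, -0.001], [0.001, 0.004, -1.0]]
wrist_force: [-0.4, 0.4, 0.3]
opening: 0.0341
```

carry_out(
  plan=[
    {"linear": [0,0,0],"spin": 0},
    {"linear": [0,0,0],"spin": 0},
    {"linear": [0,0,0],"spin": 0},
    {"linear": [0,0,0],"spin": 0},
    {"linear": [0,0,0],"spin": 0},
    {"linear": [0,0,0],"spin": 0},
  ],
  hand=0,
  newtons=40,
)

```text
time: 31.95
ee_pos: [0.431, 0.1085, 0.0336]
ee_rot: [[0.111, -0.994, -0.003], [-0.994, -0.111, -0.0], [0.0, 0.003, -1.0]]
wrist_force: [-0.6, -0.5, 7.9]
opening: 0.0047
```

carry_out(
  plan=[
    {"linear": [0,0,-0.2],"spin": 0},
    {"linear": [0,0,-0.4],"spin": 0},
    {"linear": [0,0,-0.6],"spin": 0},
    {"linear": [0,0,-0.7],"spin": 0},
    {"linear": [0,0,-0.7],"spin": 0},
    {"linear": [0,0,-0.7],"spin": 0},
    {"linear": [0,0,-0.5],"spin": 0},
    {"linear": [0,0,-0.2],"spin": 0},
    {"linear": [0,0,0],"spin": 0},
    {"linear": [0,0,0],"spin": 0},
  ],
)

```text
time: 32.95
ee_pos: [0.4308, 0.1082, 0.192]
ee_rot: [[0.11, -0.994, -0.005], [-0.994, -0.11, -0.002], [0.001, 0.006, -1.0]]
wrist_force: [1.5, -0.9, -0.7]
opening: 0.004
```

carry_out(
  plan=[
    {"linear": [0.27,-0.15,0],"spin": 0},
    {"linear": [0.4,-0.2,0],"spin": 0},
    {"linear": [0.5,-0.24,0],"spin": 0},
    {"linear": [0.5,-0.24,0],"spin": 0},
    {"linear": [0.5,-0.24,0],"spin": 0},
    {"linear": [0.5,-0.24,0],"spin": 0},
    {"linear": [0.5,-0.24,0],"spin": 0},
    {"linear": [0.5,-0.24,0],"spin": 0},
    {"linear": [0.5,-0.24,0],"spin": 0},
    {"linear": [0.4,-0.2,0],"spin": 0},
    {"linear": [0.3,-0.1,0],"spin": 0},
    {"linear": [0.2,-0.04,0],"spin": 0},
    {"linear": [0,0,0],"spin": 0},
    {"linear": [0,0,0],"spin": 0},
  ],
)

```text
time: 34.35
ee_pos: [0.5474, -0.082, 0.1919]
ee_rot: [[0.111, -0.994, -0.005], [-0.994, -0.111, -0.001], [-0.0, 0.005, -1.0]]
wrist_force: [0.3, -0.1, -1.1]
opening: 0.0039
```

```bash
python3 - <<'E'
from h import *
s=st(); im,d,P,s=wrist('w9'); go(.5475,-.0828,.0386)
z=s['ee_pos'][2]
c=ringfit(P,im,d,(.541,-.05),z+.01,z+.028,.033)
dx=c[:2]-[.6170,-.0922];print('cup tote',dx@[.9939,.1105],dx@[-.1105,.9939])
for g in((.674,-.0453),(.562,-.14)):
  c=ringfit(P,im,d,g,.022,.034,.0415); dx=c[:2]-[.6170,-.0922];print('ring tote',dx@[.9939,.1105],dx@[-.1105,.9939])
E
```

```text
t 34.35 p [ 0.5474 -0.082   0.1919] F [ 0.3 -0.1 -1.1] op 0.0039
units to target [ 0.03 -0.02  3.84]
fit [ 0.5449 -0.0502  0.0326] n 2704 std 0.0011 bgr [60. 70. 76.]
cup tote -0.0669941789086996 0.04972152690306582
fit [ 0.6736 -0.0453  0.0423] n 2348 std 0.0028 bgr [ 97. 147. 166.]
ring tote 0.06146515011688235 0.040329739029360136
fit [ 0.561  -0.1404  0.0426] n 2325 std 0.0033 bgr [114. 165. 178.]
ring tote -0.06102856987004776 -0.0417334091684196
```

View pics/w9.png

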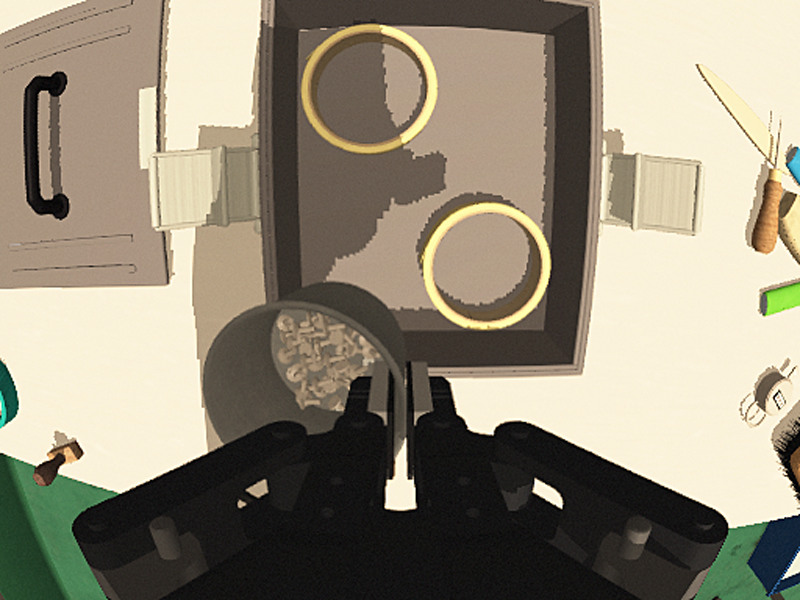

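The cup is held near-upright at (300,370) over the free corner, and both rolls lie flat at (370,88) and (487,265). I'll lower the cup.

carry_out(
  plan=[
    {"linear": [0,0,0.3],"spin": 0},
    {"linear": [0,0,0.6],"spin": 0},
    {"linear": [0,0,0.6],"spin": 0},
    {"linear": [0,0,0.6],"spin": 0},
    {"linear": [0,0,0.6],"spin": 0},
    {"linear": [0,0,0.5],"spin": 0},
    {"linear": [0,0,0.3],"spin": 0},
    {"linear": [0,0,0.2],"spin": 0},
    {"linear": [0,0,0],"spin": 0},
    {"linear": [0,0,0],"spin": 0},
  ],
)

```text
time: 35.4
ee_pos: [0.5478, -0.0827, 0.0447]
ee_rot: [[0.111, -0.994, -0.003], [-0.994, -0.111, -0.001], [0.001, 0.003, -1.0]]
wrist_force: [-1.1, -0.2, -1.4]
opening: 0.0039
```

carry_out(
  plan=[
    {"linear": [0,0,0.05],"spin": 0},
    {"linear": [0,0,0.05],"spin": 0},
    {"linear": [0,0,0.04],"spin": 0},
    {"linear": [0,0,0],"spin": 0},
    {"linear": [0,0,0],"spin": 0},
  ],
)

```text
time: 35.9
ee_pos: [0.5485, -0.0849, 0.0404]
ee_rot: [[0.108, -0.994, -0.001], [-0.994, -0.108, -0.004], [0.003, 0.002, -1.0]]
wrist_force: [-0.8, -4.8, 11.2]
opening: 0.0037
```

carry_out(
  plan=[
    {"linear": [0,0,0],"spin": 0},
    {"linear": [0,0,0],"spin": 0},
    {"linear": [0,0,0],"spin": 0},
    {"linear": [0,0,0],"spin": 0},
    {"linear": [0,0,-0.3],"spin": 0},
    {"linear": [0,0,-0.6],"spin": 0},
    {"linear": [0,0,-0.8],"spin": 0},
    {"linear": [0,0,-0.9],"spin": 0},
    {"linear": [0,0,-0.9],"spin": 0},
    {"linear": [0,0,0],"spin": 0},
    {"linear": [0,0,0],"spin": 0},
  ],
  hand=0.3,
)

```text
time: 37.0
ee_pos: [0.5483, -0.0827, 0.1799]
ee_rot: [[0.11, -0.994, -0.002], [-0.994, -0.11, -0.001], [0.001, 0.002, -1.0]]
wrist_force: [0.5, 0.9, -0.2]
opening: 0.0258
```

```bash
python3 - <<'E'
from h import *
s=st(); im,d,P,s=wrist('w10')
c=ringfit(P,im,d,(.545,-.05),.052,.064,.033)
dx=c[:2]-[.6170,-.0922];print('cup tote',dx@[.9939,.1105],dx@[-.1105,.9939])
go(.6324,.2106)
E
```

```text
t 37.0 p [ 0.5483 -0.0827  0.1799] F [ 0.5  0.9 -0.2] op 0.0258
fit [ 0.5383 -0.0486  0.0402] n 1526 std 0.0075 bgr [66. 77. 85.]
cup tote -0.07338953504406302 0.05201573495477393
units to target [-7.05 -2.92 -0.02]
```

View pics/w10.png

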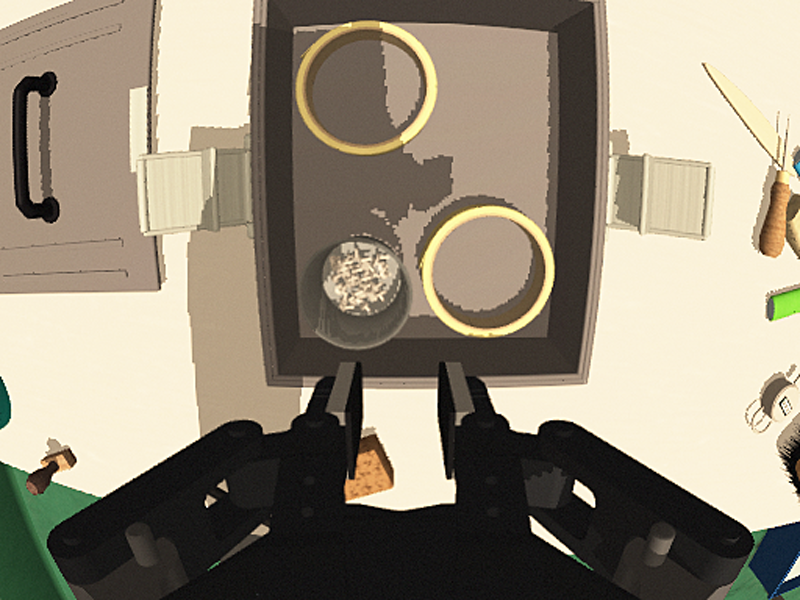

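The cup stands upright at (360,290) with its studs in, and both rolls lie flat, so the tote is packed. I'll go back to the lid.

carry_out(
  plan=[
    {"linear": [-0.55,-0.24,0],"spin": 0},
    {"linear": [-0.59,-0.24,0],"spin": 0},
    {"linear": [-0.59,-0.24,0],"spin": 0},
    {"linear": [-0.59,-0.24,0],"spin": 0},
    {"linear": [-0.59,-0.24,0],"spin": 0},
    {"linear": [-0.59,-0.24,0],"spin": 0},
    {"linear": [-0.59,-0.24,0],"spin": 0},
    {"linear": [-0.59,-0.24,0],"spin": 0},
    {"linear": [-0.59,-0.25,0],"spin": 0},
    {"linear": [-0.59,-0.25,0.4],"spin": 0},
    {"linear": [-0.59,-0.25,0.5],"spin": 0},
    {"linear": [-0.6,-0.25,0.5],"spin": 0},
    {"linear": [0,0,0],"spin": 0},
    {"linear": [0,0,0],"spin": 0},
    {"linear": [0,0,0],"spin": 0},
  ],
  hand=0.5,
)

```text
time: 38.55
ee_pos: [0.6325, 0.2087, 0.1216]
ee_rot: [[0.109, -0.994, -0.005], [-0.994, -0.109, -0.003], [0.002, 0.005, -1.0]]
wrist_force: [0.2, -0.3, 0.3]
opening: 0.0427
```

```bash
python3 - <<'E'
from h import *
s=st(); print(np.round(s['ee_rot'],4)); go(.6324,.2106,.0327); im,d,P,s=wrist('w11')
m=(P[...,2]>.045)&(P[...,2]<.075)&(d>0)&(np.hypot(P[...,0]-.632,P[...,1]-.21)<.08)
print('handle',cv2.minAreaRect(P[m][:,:2].astype(np.float32)))
E
```

```text
t 38.55 p [0.6325 0.2087 0.1216] F [ 0.2 -0.3  0.3] op 0.0427
[[ 0.109  -0.994  -0.005 ]
 [-0.994  -0.109  -0.003 ]
 [ 0.0024  0.0053 -1.    ]]
units to target [-0.05 -0.01  2.22]
handle ((0.6311432719230652, 0.2118549942970276), (0.11033931374549866, 0.01170450821518898), 6.460495471954346)
```

carry_out(
  plan=[
    {"linear": [-0.05,0,0.5],"spin": 0},
    {"linear": [0,0,0.6],"spin": 0},
    {"linear": [0,0,0.5],"spin": 0},
    {"linear": [0,0,0.4],"spin": 0},
    {"linear": [0,0,0.2],"spin": 0},
    {"linear": [0,0,0],"spin": 0},
    {"linear": [0,0,0],"spin": 0},
  ],
)

```text
time: 39.3
ee_pos: [0.6327, 0.2123, 0.0347]
ee_rot: [[0.11, -0.994, -0.003], [-0.994, -0.11, -0.001], [0.0, 0.003, -1.0]]
wrist_force: [0.3, 0.2, -0.9]
opening: 0.0426
```

carry_out(
  plan=[
    {"linear": [0,0,0],"spin": 0},
    {"linear": [0,0,0],"spin": 0},
    {"linear": [0,0,0],"spin": 0},
    {"linear": [0,0,0],"spin": 0},
    {"linear": [0,0,0],"spin": 0},
    {"linear": [0,0,0],"spin": 0},
  ],
  hand=0,
  newtons=80,
)

```text
time: 39.9
ee_pos: [0.6327, 0.2124, 0.0351]
ee_rot: [[0.11, -0.994, -0.003], [-0.994, -0.11, -0.001], [0.001, 0.003, -1.0]]
wrist_force: [-1.7, -0.9, 6.4]
opening: 0.0091
```

carry_out(
  plan=[
    {"linear": [0,0,-0.2],"spin": 0},
    {"linear": [0,0,-0.4],"spin": 0},
    {"linear": [0,0,-0.6],"spin": 0},
    {"linear": [0,0,-0.7],"spin": 0},
    {"linear": [0,0,-0.7],"spin": 0},
    {"linear": [0,0,-0.7],"spin": 0},
    {"linear": [0,0,-0.7],"spin": 0},
    {"linear": [0,0,-0.4],"spin": 0},
    {"linear": [0,0,-0.2],"spin": 0},
    {"linear": [0,0,0],"spin": 0},
    {"linear": [0,0,0],"spin": 0},
  ],
)

```text
time: 41.0
ee_pos: [0.6321, 0.2123, 0.2172]
ee_rot: [[0.11, -0.994, -0.006], [-0.994, -0.11, -0.002], [0.001, 0.006, -1.0]]
wrist_force: [-1.2, 0.3, -2.2]
opening: 0.0093
```

```bash
python3 - <<'E'
from h import *
s=st(); print(np.round(s['ee_rot'],4)); go(.6178,-.0940)
E
```

```text
t 41.0 p [0.6321 0.2123 0.2172] F [-1.2  0.3 -2.2] op 0.0093
[[ 0.1105 -0.9939 -0.0059]
 [-0.9939 -0.1105 -0.0018]
 [ 0.0011  0.0061 -1.    ]]
units to target [7.57 1.2  0.02]
```

carry_out(
  plan=[
    {"linear": [0.26,0.05,0],"spin": 0},
    {"linear": [0.4,0.08,0],"spin": 0},
    {"linear": [0.5,0.08,0],"spin": 0},
    {"linear": [0.5,0.08,0],"spin": 0},
    {"linear": [0.5,0.08,0],"spin": 0},
    {"linear": [0.5,0.08,0],"spin": 0},
    {"linear": [0.5,0.08,0],"spin": 0},
    {"linear": [0.5,0.08,0],"spin": 0},
    {"linear": [0.5,0.08,0],"spin": 0},
    {"linear": [0.5,0.08,0],"spin": 0},
    {"linear": [0.5,0.08,0],"spin": 0},
    {"linear": [0.5,0.08,0],"spin": 0},
    {"linear": [0.5,0.08,0],"spin": 0},
    {"linear": [0.5,0.08,0],"spin": 0},
    {"linear": [0.4,0.08,0],"spin": 0},
    {"linear": [0.3,0.04,0],"spin": 0},
    {"linear": [0.2,0,0],"spin": 0},
    {"linear": [0,0,0],"spin": 0},
    {"linear": [0,0,0],"spin": 0},
    {"linear": [0,0,0],"spin": 0},
  ],
)

```text
time: 43.0
ee_pos: [0.6183, -0.0917, 0.2183]
ee_rot: [[0.112, -0.994, -0.004], [-0.994, -0.112, -0.0], [-0.0, 0.004, -1.0]]
wrist_force: [0.2, 0.1, -2.7]
opening: 0.0096
```

```bash
python3 - <<'E'
from h import *
s=st(); print(np.round(s['ee_rot'],4)); go(.6180,-.0936,.0956)
E
```

```text
t 43.0 p [ 0.6183 -0.0917  0.2183] F [ 0.2  0.1 -2.7] op 0.0096
[[ 1.124e-01 -9.937e-01 -4.200e-03]
 [-9.937e-01 -1.124e-01 -1.000e-04]
 [-4.000e-04  4.100e-03 -1.000e+00]]
units to target [ 0.05 -0.    3.07]
```

carry_out(
  plan=[
    {"linear": [0.05,0,0.3],"spin": 0},
    {"linear": [0,0,0.5],"spin": 0},
    {"linear": [0,0,0.5],"spin": 0},
    {"linear": [0,0,0.5],"spin": 0},
    {"linear": [0,0,0.4],"spin": 0},
    {"linear": [0,0,0.3],"spin": 0},
    {"linear": [0,0,0],"spin": 0},
    {"linear": [0,0,0],"spin": 0},
    {"linear": [0,0,0],"spin": 0},
  ],
)

```text
time: 43.9
ee_pos: [0.6187, -0.0955, 0.1192]
ee_rot: [[0.11, -0.994, -0.002], [-0.994, -0.11, -0.001], [0.001, 0.003, -1.0]]
wrist_force: [0.1, -0.6, -2.3]
opening: 0.0091
```

```bash
python3 - <<'E'
from h import *
s=st(); go(.6180,-.0936,.098); print(np.round(s['ee_rot'],4))
E
```

```text
t 43.9 p [ 0.6187 -0.0955  0.1192] F [ 0.1 -0.6 -2.3] op 0.0091
units to target [-0.05  0.01  0.53]
[[ 0.1104 -0.9939 -0.0024]
 [-0.9939 -0.1104 -0.0013]
 [ 0.001   0.0025 -1.    ]]
```

carry_out(
  plan=[
    {"linear": [-0.04,0.01,0.1],"spin": 0},
    {"linear": [0,0,0.1],"spin": 0},
    {"linear": [0,0,0.1],"spin": 0},
    {"linear": [0,0,0.08],"spin": 0},
    {"linear": [0,0,0.08],"spin": 0},
    {"linear": [0,0,0],"spin": 0},
    {"linear": [0,0,0],"spin": 0},
  ],
)

```text
time: 44.6
ee_pos: [0.6172, -0.094, 0.0998]
ee_rot: [[0.11, -0.994, -0.004], [-0.994, -0.11, -0.001], [0.001, 0.004, -1.0]]
wrist_force: [0.6, -0.1, -2.9]
opening: 0.0094
```

carry_out(
  plan=[
    {"linear": [0,0,0.05],"spin": 0},
    {"linear": [0,0,0.05],"spin": 0},
    {"linear": [0,0,0],"spin": 0},
    {"linear": [0,0,0],"spin": 0},
  ],
)

```text
time: 45.0
ee_pos: [0.6177, -0.094, 0.098]
ee_rot: [[0.11, -0.994, -0.003], [-0.994, -0.11, -0.002], [0.001, 0.003, -1.0]]
wrist_force: [-4.4, 0.4, 10.2]
opening: 0.0093
```

carry_out(
  plan=[
    {"linear": [0,0,0],"spin": 0},
    {"linear": [0,0,0],"spin": 0},
    {"linear": [0,0,0],"spin": 0},
    {"linear": [0,0,-0.3],"spin": 0},
    {"linear": [0,0,-0.7],"spin": 0},
    {"linear": [0,0,-0.9],"spin": 0},
    {"linear": [0,0,-0.9],"spin": 0},
    {"linear": [0,0,-0.9],"spin": 0},
    {"linear": [0,0,-0.4],"spin": 0},
    {"linear": [0,0,0],"spin": 0},
    {"linear": [0,0,0],"spin": 0},
  ],
  hand=0.5,
)

```text
time: 46.1
ee_pos: [0.6176, -0.0937, 0.26]
ee_rot: [[0.11, -0.994, -0.004], [-0.994, -0.11, -0.001], [0.001, 0.005, -1.0]]
wrist_force: [0.2, -0.3, -0.2]
opening: 0.0425
```

```bash
cat > lid.py <<'E'
from h import *
def lidcheck(tag):
    im,d,P,s=wrist(tag)
    tx=np.array([.9939,.1105]);ty=np.array([-.1105,.9939]);D=P[...,:2]-[.617,-.0922]; X=D@tx;Y=D@ty;Z=P[...,2]
    m=(Z>.06)&(Z<.1)&(abs(X)<.115)&(abs(Y)<.085)&(d>0); A=np.c_[X[m],Y[m],np.ones(m.sum())]; c=np.linalg.lstsq(A,Z[m],rcond=None)[0]; r=abs(A@c-Z[m])<.003; c=np.linalg.lstsq(A[r],Z[m][r],rcond=None)[0]
    print('plate slope mm/100mm',(c[:2]*100).round(2),'z',c[2].round(4))
    for sg in(1,-1):
        m=(abs(X)<.018)&(sg*Y>.06)&(sg*Y<.2)&(Z>.084)&(Z<.13)&(d>0); 
        if m.any(): i=Z[m].argmax(); print('clip',sg,'highest y,z',Y[m][i].round(4),Z[m][i].round(4),'yrange',Y[m].min().round(3),Y[m].max().round(3))
E
python3 - <<'E'
from lid import *
s=st(); lidcheck('w12')
E
```

```text
t 46.1 p [ 0.6176 -0.0937  0.26  ] F [ 0.2 -0.3 -0.2] op 0.0425
plate slope mm/100mm [0.17 0.09] z 0.0796
clip 1 highest y,z 0.1567 0.0983 yrange 0.115 0.16
clip -1 highest y,z -0.1583 0.098 yrange -0.161 -0.115
```

View pics/w12.png

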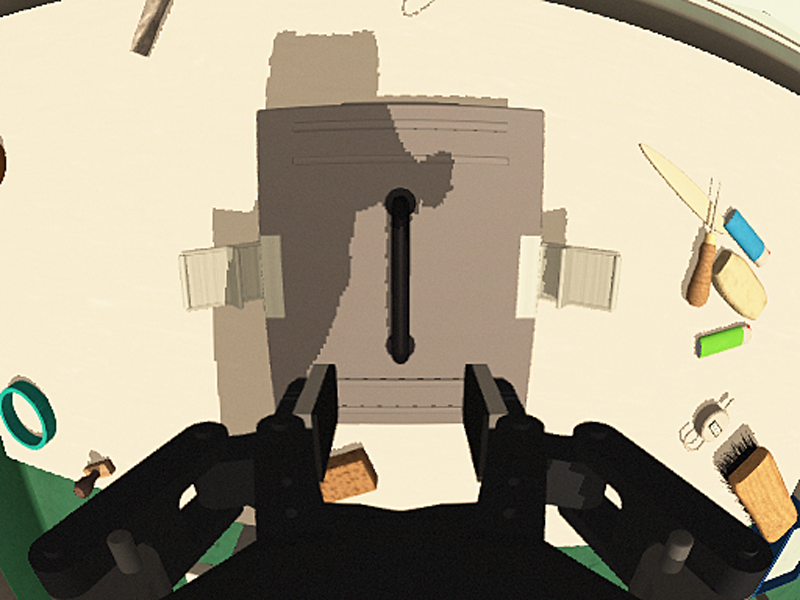

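The view shows the lid seated level: plate top at 79.6 mm, the same as at the start. Both clips are still off, at (205,278) and (590,277). Next I'll close the right clip.

carry_out(
  plan=[
    {"linear": [0.5,0,0],"spin": 0},
    {"linear": [0.8,0,0],"spin": 0},
    {"linear": [0.8,0,0],"spin": 0},
    {"linear": [0.8,0,0],"spin": 0},
    {"linear": [0.8,0,0],"spin": 0},
    {"linear": [0.5,0,0],"spin": 0},
    {"linear": [0.3,0,0],"spin": 0},
    {"linear": [0,0,0.8],"spin": 0},
    {"linear": [0,0,0.9],"spin": 0},
    {"linear": [0,0,0.9],"spin": 0},
    {"linear": [0,0,0.8],"spin": 0},
    {"linear": [0,0,0],"spin": 0},
    {"linear": [0,0,0],"spin": 0},
  ],
  hand=0,
)

```text
time: 47.45
ee_pos: [0.6372, -0.2719, 0.1237]
ee_rot: [[0.111, -0.994, -0.006], [-0.994, -0.111, -0.0], [-0.001, 0.005, -1.0]]
wrist_force: [0.6, 0.7, 0.4]
opening: -0.0001
```

```bash
cat >> h.py <<'E'
def tote():
    s=manip.read_state();D=np.array(s['ee_pos'][:2])-[.617,-.0922];print('tote',D@[.9939,.1105],D@[-.1105,.9939],s['ee_pos'][2])
E
python3 -c "
from h import *
st();tote()"
```

```text
t 47.45 p [ 0.6372 -0.2719  0.1237] F [0.6 0.7 0.4] op -0.0001
tote 0.00018519569261856578 -0.18079977716161902 0.12370560030580303
```

carry_out(
  plan=[
    {"linear": [0.02,0,0.4],"spin": 0},
    {"linear": [0,0,0.4],"spin": 0},
    {"linear": [0,0,0.3],"spin": 0},
    {"linear": [0,0,0.15],"spin": 0},
    {"linear": [0,0,0],"spin": 0},
    {"linear": [0,0,0],"spin": 0},
  ],
)

```text
time: 48.05
ee_pos: [0.6373, -0.2737, 0.0742]
ee_rot: [[0.11, -0.994, -0.004], [-0.994, -0.11, -0.001], [0.001, 0.004, -1.0]]
wrist_force: [-0.3, -0.9, 0.1]
opening: -0.0001
```

carry_out(
  plan=[
    {"linear": [-0.1,0,0],"spin": 0},
    {"linear": [-0.12,0,0],"spin": 0},
    {"linear": [-0.14,0,-0.12],"spin": 0},
    {"linear": [-0.14,0,-0.12],"spin": 0},
    {"linear": [-0.13,0,-0.1],"spin": 0},
    {"linear": [-0.13,0,-0.09],"spin": 0},
    {"linear": [-0.12,0,-0.07],"spin": 0},
    {"linear": [-0.12,0,-0.05],"spin": 0},
    {"linear": [-0.12,0,-0.04],"spin": 0},
    {"linear": [-0.12,0,-0.04],"spin": 0},
    {"linear": [0,0,0],"spin": 0},
    {"linear": [0,0,0],"spin": 0},
  ],
)

```text
time: 49.25
ee_pos: [0.6317, -0.2242, 0.0991]
ee_rot: [[0.111, -0.994, -0.005], [-0.994, -0.111, -0.001], [0.001, 0.005, -1.0]]
wrist_force: [-0.1, -0.3, 0.9]
opening: 0.0004
```

```bash
python3 -c "
from h import *
st();tote()"
```

```text
t 49.25 p [ 0.6317 -0.2242  0.0991] F [-0.1 -0.3  0.9] op 0.0004
tote -1.0567714744976267e-05 -0.13284518163594747 0.09908716181854346
```

carry_out(
  plan=[
    {"linear": [0.3,0,0],"spin": 0},
    {"linear": [0,0,-0.8],"spin": 0},
    {"linear": [0,0,-0.8],"spin": 0},
    {"linear": [0,0,-0.8],"spin": 0},
    {"linear": [-0.7,0,0],"spin": 0},
    {"linear": [-0.8,0,0],"spin": 0},
    {"linear": [-0.8,0,0],"spin": 0},
    {"linear": [-0.8,0,0],"spin": 0},
    {"linear": [-0.8,0,0],"spin": 0},
    {"linear": [-0.8,0,0],"spin": 0},
    {"linear": [-0.8,0,0],"spin": 0},
    {"linear": [-0.8,0,0],"spin": 0},
    {"linear": [-0.8,0,0],"spin": 0},
    {"linear": [-0.7,0,0],"spin": 0},
    {"linear": [-0.37,0,0],"spin": 0},
    {"linear": [0,0,0.8],"spin": 0},
    {"linear": [0,0,0.8],"spin": 0},
    {"linear": [0,0,0],"spin": 0},
    {"linear": [0,0,0],"spin": 0},
  ],
)

```text
time: 51.15
ee_pos: [0.5975, 0.0871, 0.1311]
ee_rot: [[0.109, -0.994, -0.005], [-0.994, -0.109, -0.002], [0.002, 0.005, -1.0]]
wrist_force: [0.2, 0.1, -0.8]
opening: 0.0002
```

```bash
python3 -c "
from h import *
st();tote()"
```

```text
t 51.15 p [0.5975 0.0871 0.1311] F [ 0.2  0.1 -0.8] op 0.0002
tote 0.00047929275843547336 0.18039160222919604 0.13112636536037425
```

carry_out(
  plan=[
    {"linear": [-0.04,0,0.4],"spin": 0},
    {"linear": [0,0,0.4],"spin": 0},
    {"linear": [0,0,0.4],"spin": 0},
    {"linear": [0,0,0.22],"spin": 0},
    {"linear": [0,0,0],"spin": 0},
    {"linear": [0,0,0],"spin": 0},
  ],
)

```text
time: 51.75
ee_pos: [0.5977, 0.09, 0.0754]
ee_rot: [[0.11, -0.994, -0.002], [-0.994, -0.11, -0.001], [0.001, 0.002, -1.0]]
wrist_force: [-0.1, -0.6, 0.9]
opening: 0.0001
```

carry_out(
  plan=[
    {"linear": [0.1,0,0],"spin": 0},
    {"linear": [0.12,0,0],"spin": 0},
    {"linear": [0.14,0,-0.12],"spin": 0},
    {"linear": [0.14,0,-0.12],"spin": 0},
    {"linear": [0.13,0,-0.1],"spin": 0},
    {"linear": [0.13,0,-0.09],"spin": 0},
    {"linear": [0.12,0,-0.07],"spin": 0},
    {"linear": [0.12,0,-0.05],"spin": 0},
    {"linear": [0.12,0,-0.04],"spin": 0},
    {"linear": [0.12,0,-0.04],"spin": 0},
    {"linear": [0,0,0],"spin": 0},
    {"linear": [0,0,0],"spin": 0},
  ],
)

```text
time: 52.95
ee_pos: [0.6022, 0.0407, 0.0993]
ee_rot: [[0.11, -0.994, -0.005], [-0.994, -0.11, -0.001], [0.001, 0.005, -1.0]]
wrist_force: [-0.6, -0.1, -0.3]
opening: -0.0001
```

carry_out(
  plan=[
    {"linear": [-0.3,0,0],"spin": 0},
    {"linear": [0,0,-0.8],"spin": 0},
    {"linear": [0,0,-0.8],"spin": 0},
    {"linear": [0,0,-0.8],"spin": 0},
    {"linear": [0,0,-0.8],"spin": 0},
    {"linear": [0.6,0,-0.5],"spin": 0},
    {"linear": [0.8,0,0],"spin": 0},
    {"linear": [0.8,0,0],"spin": 0},
    {"linear": [0.8,0,0],"spin": 0},
    {"linear": [0.6,0,0],"spin": 0},
    {"linear": [0,0,0],"spin": 0},
    {"linear": [0,0,0],"spin": 0},
  ],
)

```text
time: 54.15
ee_pos: [0.6174, -0.0888, 0.2473]
ee_rot: [[0.111, -0.994, -0.005], [-0.994, -0.111, 0.0], [-0.001, 0.005, -1.0]]
wrist_force: [0.3, 1.0, -0.4]
opening: 0.0003
```

```bash
python3 - <<'E'
from lid import *
s=st(); lidcheck('w13')
E
```

```text
t 54.15 p [ 0.6174 -0.0888  0.2473] F [ 0.3  1.  -0.4] op 0.0003
plate slope mm/100mm [0.23 0.08] z 0.0796
clip 1 highest y,z 0.1122 0.1233 yrange 0.09 0.115
clip -1 highest y,z -0.1124 0.1231 yrange -0.116 -0.09
```

View pics/w13.png

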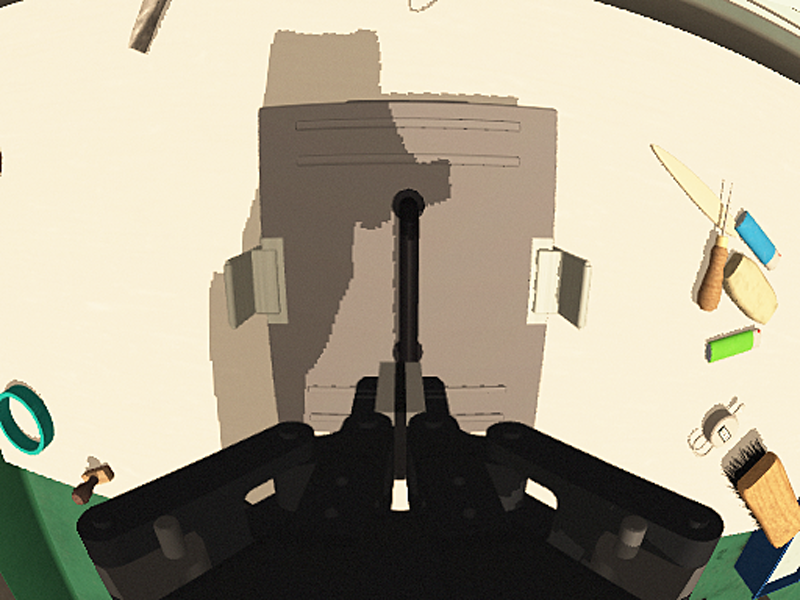

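Both clips are latched over the lid, at (255,283) and (563,283), with their noses at y = ±90 mm. The lid is level, and the robot is clear and touching nothing. I'll hand in.

```bash
python3 -c "
from h import *
st();print(manip.finish_job())"
```

```text
t 54.2 p [ 0.6175 -0.0877  0.2473] F [ 0.3  0.4 -0. ] op -0.0001
the job is handed in; nothing more can be done
None
```

The tote is packed, closed and handed in at 54 s, with the robot clear of everything. I flipped both clips off and laid the lid flat on the table to the left of the tote. Then I put in the two yellowish rolls and the one grey stud cup that stood on the table, refitted the lid, and latched both clips.

**Contents:** before closing, the wrist view showed both rolls flat and the cup upright with its studs still inside. Roll 2 was knocked a few centimetres aside during the run, so I measured it again before picking it up. The two rolls lie diagonally rather than side by side along one wall, which left the third corner free for the cup.

**Lid and clips:** the lid plate is level, with its top at 79.6 mm, the same as at the start. Both tabs stand upright about 112 mm out, and the noses reach 90 mm, over the lid's edge.

**Bystanders:** the robot did not touch the bystanders or the turquoise roll. I saw most of them again in later pictures but did not remeasure their positions at the end.

**Doubtful check:** the last circle fit on the cup inside the tote was poor because it picked up other points, so I relied on the picture for that. No other check failed or disagreed.

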